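Stow the former's knock-out inserts in their case

ROBOT

A 6-joint arm with a two-finger parallel gripper is mounted at the origin on a cart in front of the work surface, level with it; the furniture and walls round the work are solid. World frame = base frame: x ahead of the robot, y to its left, z up, the work surface at z = 0. Lengths are in mm, angles in rad, forces in N, time in s.
With the tool pointing down it reaches from about 350 to 975 mm from the base axis. Payload 7.1 kg.
Tool frame: the origin (TCP) lies between the finger pads; the fingertips stand 8 mm ahead of it and the grasp point (between the pads) lies 11 mm behind it; x points along the fingers, y is the direction in which the jaws open and shut, and the axes are right-handed (so a half turn about x gives the same grasp; the last joint's range is limited). The gripper opens to 88 mm and grips with 3 to 60 N. Pads are 20 mm wide; open, the fingers measure 115 mm over their backs; the gripper's body (75 mm by 178 mm) begins 61 mm behind the grasp point.
Start: joints at [1.111, 0.423, 1.63, -0, 1.089, -0.019], TCP at [266.632, 565.254, 230.675] pointing down, gripper open.
Joint ranges: [-3, 3], [-0.9, 2.11], [0.09, 2.58], [-1.31, 4.45], [0.11, 2.69], [-2.54, 2.54]. Speed limits (rad/s): [2.39, 2.39, 3.01, 3.14, 3.14, 3.14].

INTERFACE

Orientations are given as a rotation vector (axis times angle).
In Python, from workcell import ctrl gives the robot as it stands.
- The arm moves only by the tool apply_moves, never from a script. Its argument "increments" is a list of rows, each an object with "gripper": the opening in per cent of the stroke, from 0 (shut) to 100 (fully open); "delta_pos": the shift along the tool's x, y, z in cm, a list of three; "dr": the turn, a rotation vector about the tool's x, y, z in rad, a list of three. In form: [{"gripper": gripper, "delta_pos": [dx, dy, dz], "dr": [ax, ay, az]}, ...]. A call has exactly 5 rows; each row shifts and turns the commanded pose from where the row before left it, along the tool's axes as they then stand; what a row does not reach is not made up. A row lasts 1/12 s, in which the tool goes at most 41.7 mm and 7.16 degrees, less where a joint would pass 70% of its speed; a pose out of reach is approached as far as the arm can. A call with a gripper value outside its range is refused whole. The fingers move at their own pace and stop on an object; the grip force is fixed at half the most. Time passes only in rows, so rows that do not move let the fingers close, or fill a call up. It gives the time, the measured TCP pose, the force and the opening at its end, in the units of the state.
- ctrl.get_obs(): the state, without advancing time (a new reading comes with each control period).
- ctrl.get_image(name): name is "scene" or "top" or "wrist"; returns a dict with "img" (384x512x3 uint8, red, green, blue), "range_z" (384x512 float32, mm along the optical axis (not along the pixel's ray), 0 where there is no reading), "mtx" (3x3 intrinsics, pixels), "rvec" (rotation vector, rad) and "tvec" (3), from world to camera coordinates, as OpenCV has them. Camera axes: x right, y down, z forward; pixel columns grow to the right and rows downward; lengths in mm; the calibration is good to about 2 mm. The wrist camera is an equidistant fisheye: a pixel r from the principal point sees the ray r / f radians off the axis. A picture is of the moment at which its call begins.
- ctrl.close_job(): hands the job in, once; it reports no verdict.
The state is a dict: "t": time; "qpos": joint angles; "qvel": joint speeds; "joint_torque": joint torques, N m; "ee_pos": TCP position; "orientation": TCP orientation; "ft_force": force on the tool from outside, world axes, zero at the start; "moment": the same for the moment, N m; "width": finger opening in mm.
Only numpy, scipy, OpenCV 4.12 (cv2) and the standard library are available. Lean on these libraries where they do the work, as an engineer would, in place of code of your own. Each camera call takes 0.05 s, during which the arm holds its last target. There are 200 camera calls.

TASK

Put the food former's loose knock-out inserts away in their case: lift the steel cover off the case and stand it centred on the two rails of the cover rack, settle every insert on the worktop, grip bar up, fully home in the pocket of its own shape and size, then put the cover back down on the case so that it sits level on the base plate. Do not knock over the sample pots.

Things in the scene. Friction and masses are not known exactly. Their poses are not given: they have to be found in the camera images.
- cover_handle (a point): centre of the handle bar on the case's loose cover, an open-bottomed rectangular steel box 202 x 184 x 82 mm (x, y, z; walls and roof 4 mm, 0.45 kg). The handle is a bar 100 mm long along the cover's x, 14 x 14 mm in section, 28 mm above the roof, on two posts at its ends (40 mm either side of the middle). The point lies 110 mm above the lower edge of the cover and over its middle; z up. At first the cover stands on the case; it is not fastened
- case: fixed insert case, at first hidden under the cover: steel base plate 216 x 198 x 6 mm, on it an aluminium plinth 184 x 166 mm whose top is 14 mm above the worktop, on that four white collars (the pockets, rims 38 mm above the worktop). Origin at the centre of the underside, x and y along the long and short sides. The cover's lower edge rests on the steel plate round the plinth (6 mm above the worktop, 5 mm play each side), its x along the case's x either way round
- rack_top (a point): middle of the top of the fixed cover rack, 60 mm above the worktop: two level steel rails 10 mm wide and 210 mm long along the rack's y, at 50 mm either side of the middle in the rack's x. The cover stands across both rails, its handle along the rack's x either way round; z up
- pot_a (a point): centre of a sample pot with screw lid, 50 mm wide, 66 mm high, standing at the back; z up along the pot (bystander)
- pot_b (a point): centre of another such sample pot (bystander)
- hex_large_centre (a point): the larger hexagonal insert: a hexagonal disc 60 mm across flats (69 mm across corners, two corners on its own x axis), 26 mm thick with a bevelled foot, 62 mm high over all, 0.18 kg; on top it carries a solid grip bar 40 mm long (own x), 14 mm wide (own y), 36 mm high (from 26 to 62 mm above the underside). The point is its centre, 31 mm above the underside; z up. It may be absent
- hex_small_centre (a point): the smaller hexagonal insert: a hexagonal disc 44 mm across flats (51 mm across corners, two corners on its own x axis), 26 mm thick with a bevelled foot, 62 mm high over all, 0.18 kg; on top it carries a solid grip bar 40 mm long (own x), 14 mm wide (own y), 36 mm high (from 26 to 62 mm above the underside). The point is its centre, 31 mm above the underside; z up. It may be absent
- square_centre (a point): the square insert: a disc 48 x 48 mm with sides along its own x and y, 26 mm thick with a bevelled foot, 62 mm high over all, 0.18 kg; on top it carries a solid grip bar 40 mm long (own x), 14 mm wide (own y), 36 mm high (from 26 to 62 mm above the underside). The point is its centre, 31 mm above the underside; z up. It may be absent
- oblong_centre (a point): the oblong insert: a rectangular disc 68 mm along its own x, 40 mm along its own y, 26 mm thick with a bevelled foot, 62 mm high over all, 0.18 kg; on top it carries a solid grip bar 40 mm long (own x), 14 mm wide (own y), 36 mm high (from 26 to 62 mm above the underside). The point is its centre, 31 mm above the underside; z up. It may be absent
- pocket_hex_large (a point): middle of the floor of the pocket of hex_large: hexagonal pocket 64 mm across flats, two corners on the case's x axis, 46 mm along +x and 42 mm along +y from the case's centre; collar 24 mm deep with 6 mm walls, floor 14 mm above the worktop, 2 mm play each side. Seated, the insert's underside is on this floor and its disc stands 2 mm proud of the collar
- pocket_hex_small (a point): middle of the floor of the pocket of hex_small: hexagonal pocket 48 mm across flats, two corners on the case's x axis, 46 mm along -x and 42 mm along -y from the case's centre; collar 24 mm deep with 6 mm walls, floor 14 mm above the worktop, 2 mm play each side. Seated, the insert's underside is on this floor and its disc stands 2 mm proud of the collar
- pocket_square (a point): middle of the floor of the pocket of square: square pocket 52 x 52 mm, sides along the case's axes, 46 mm along -x and 42 mm along +y from the case's centre; collar 24 mm deep with 6 mm walls, floor 14 mm above the worktop, 2 mm play each side. Seated, the insert's underside is on this floor and its disc stands 2 mm proud of the collar
- pocket_oblong (a point): middle of the floor of the pocket of oblong: rectangular pocket 72 mm along the case's x, 44 mm along its y, 46 mm along +x and 42 mm along -y from the case's centre; collar 24 mm deep with 6 mm walls, floor 14 mm above the worktop, 2 mm play each side. Seated, the insert's underside is on this floor and its disc stands 2 mm proud of the collar
Things that resemble listed ones, but are neither listed nor needed, are in the scene too. Leave any purple look-alike of the part that bears oblong_centre alone.

How it is judged:
By the outcome, as a careful person would: the job done as asked, in the order asked, and still so for the second after the job is handed in, with the robot touching nothing.
Of hex_large, hex_small, square, oblong only 3 to 4 are there at a start; the rules pass over those that are not, and their reading is None.
At some moment in a run one of hex_large, hex_small, square, oblong may be knocked a few centimetres aside while the robot is not near it.
It also fails if it takes over 210 s, if anything falls off the work surface, if the arm or the gripper's body presses on something with over 40 N, if the wrist force passes 120 N, or if a joint passes its speed limit or range.

## Working session

There is one attempt and no reset: what is moved stays moved. The work goes in short steps, Python scripts to look and compute and a tool call to move; the robot and the scene stay as the last step left them, time stands still between calls to the robot, and variables do not carry over. Pictures are saved under pics/ and viewed, about 12 in all and at most 16, crops included, and the job is handed in when it is done.

Besides the shell and the picture viewer there is one more tool, called after "Emit:" as a command line: name --argument value ..., lists and objects as JSON in quotes. apply_moves: Moves the arm, as the interface text tells. Its arguments: {"type":"object","properties":{"increments":{"type":"array","items":{"type":"object","properties":{"gripper":{"type":"number"},"delta_pos":{"type":"array","items":{"type":"number"}},"dr":{"type":"array","items":{"type":"number"}}}}}},"required":["increments"]}

```bash
ls; mkdir -p pics
cat > h.py <<'E'
import numpy as np, cv2
from scipy.spatial.transform import Rotation as R
from workcell import ctrl
def grab(name,fn=None):
    d=ctrl.get_image(name)
    if fn: cv2.imwrite('pics/'+fn,d['img'][:,:,::-1])
    np.savez('last_'+name+'.npz',**d); return d
def pts(d,uv):   # pixels+depth -> world (pinhole)
    uv=np.atleast_2d(uv).astype(int); z=d['range_z'][uv[:,1],uv[:,0]]
    K=d['mtx']; c=np.c_[(uv[:,0]-K[0,2])/K[0,0]*z,(uv[:,1]-K[1,2])/K[1,1]*z,z]
    Rm=R.from_rotvec(np.ravel(d['rvec'])).as_matrix()
    return (c-np.ravel(d['tvec']))@Rm
def cloud(d):
    h,w=d['range_z'].shape; u,v=np.meshgrid(np.arange(w),np.arange(h))
    return pts(d,np.c_[u.ravel(),v.ravel()]).reshape(h,w,3)
E
python3 - <<'E'
from h import *
print(ctrl.get_obs())
a=grab('scene','s0.png'); b=grab('top','t0.png')
for d in(a,b): print(d['mtx'],d['rvec'],d['tvec'])
im=np.hstack([cv2.imread('pics/s0.png'),cv2.imread('pics/t0.png')])
cv2.imwrite('pics/t0b.png',cv2.resize(cv2.imread('pics/t0.png'),(800,600)))
E
```

```text
pics
{'t': 0.0, 'qpos': array([ 1.11098830e+00,  4.23805431e-01,  1.63069062e+00, -1.84855115e-05,
        1.08858785e+00, -1.90220270e-02]), 'qvel': array([-0.00223021,  0.00017563, -0.00088713, -0.00235859, -0.0002099 ,
        0.0004519 ]), 'joint_torque': array([-1.04837833e-03, -5.44618750e+01, -2.73665911e+01,  6.42639748e-02,
        2.28915538e-02, -9.56935173e-05]), 'ee_pos': array([266.40999261, 564.77830414, 229.92354867]), 'orientation': array([ 0.34454535,  1.54335313, -0.3468424 ]), 'ft_force': array([-0.16821765, -0.25341118,  0.19292422]), 'moment': array([ 0.0283452 , -0.05018038, -0.0057854 ]), 'width': 88.08987254641579}
[[425.74208205   0.         254.44126954]
 [  0.         425.74208205 188.49185617]
 [  0.           0.           1.        ]] [ 2.27800398 -0.96657317  0.37563167] [-397.27821648  402.58197692 1173.63537742]
[[407.51473196   0.         249.09532655]
 [  0.         407.51473196 190.63961395]
 [  0.           0.           1.        ]] [ 2.14851222 -2.1090612   0.20183317] [  -4.13612491  631.19908897 1385.79747664]
```

View pics/t0b.png

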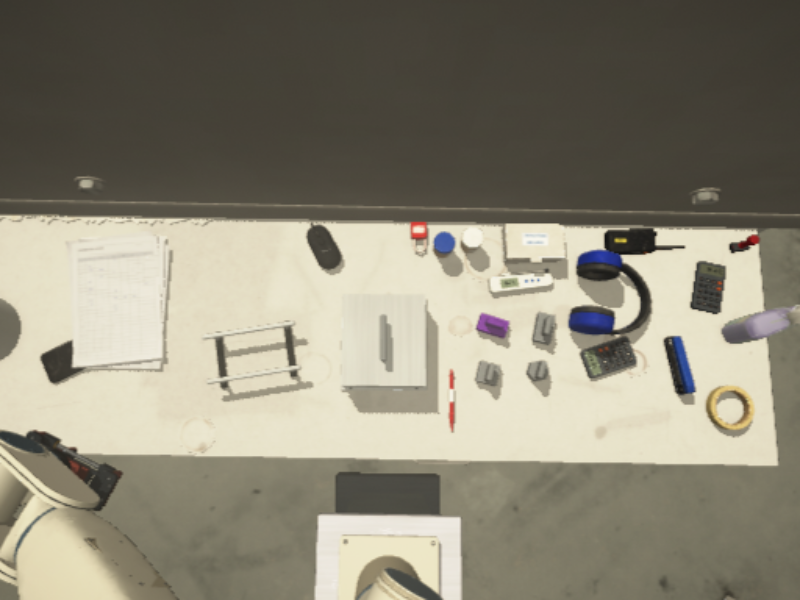

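View pics/s0.png

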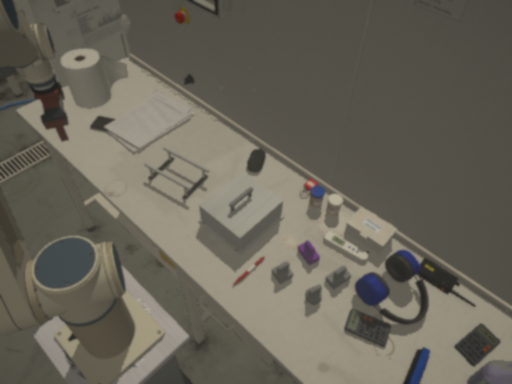

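Run:
```python
from h import *
d=dict(np.load('last_top.npz')); C=cloud(d)
im=d['img'][:,:,::-1]
c=cv2.resize(im[195:250,270:400],None,fx=6,fy=6,interpolation=cv2.INTER_CUBIC)
cv2.imwrite('pics/c1.png',c)
s=dict(np.load('last_scene.npz'));S=s['img'][:,:,::-1]
# object list by height>8
Z=C[...,2]
tab=(C[...,0]>250)&(C[...,0]<900)&(abs(C[...,1])<700)
print('table z',np.median(Z[tab]))
m=((Z>12)&tab).astype(np.uint8)
n,l,st,ce=cv2.connectedComponentsWithStats(m,connectivity=8)
for i in range(1,n):
    if st[i,4]<12: continue
    P=C[l==i]; hi=P[P[:,2]>np.percentile(P[:,2],97)-6]
    r=cv2.minAreaRect(P[:,:2].astype(np.float32)); rh=cv2.minAreaRect(hi[:,:2].astype(np.float32))
    print(i,ce[i].round(),st[i,4],'zmax %.0f'%P[:,2].max(),np.round(r[0]),np.round(r[1]),round(r[2]),'| top',np.round(rh[0]),np.round(rh[1]),round(rh[2]))
```

```text
table z 1156.3519141864151
1 [263.  74.] 75415 zmax 1477 [ 667. -214.] [407. 970.] 20 | top [425.  12.] [112. 225.] 0
6 [207. 157.] 418 zmax 1477 [599.  88.] [478.  60.] 25 | top [587.  87.] [457.  47.] 24
7 [302. 153.] 186 zmax 74 [ 776. -181.] [47. 49.] 40 | top [ 776. -181.] [47. 47.] 74
12 [ 81. 191.] 2277 zmax 1477 [587. 353.] [734. 330.] 81 | top [586. 353.] [735. 325.] 81
14 [284. 156.] 184 zmax 1477 [582. -44.] [ 49. 439.] 68 | top [581. -44.] [ 47. 438.] 68
54 [333. 180.] 379 zmax 1477 [ 570. -155.] [100. 515.] 39 | top [ 566. -153.] [ 92. 509.] 39
86 [245. 218.] 3241 zmax 1477 [502.  18.] [266. 184.] 1 | top [476.  17.] [214.  10.] 1
103 [315. 208.] 224 zmax 1477 [ 500. -113.] [ 74. 357.] 34 | top [ 486. -109.] [ 33. 338.] 38
104 [348. 210.] 224 zmax 1477 [ 467. -192.] [ 70. 452.] 34 | top [ 471. -179.] [ 30. 436.] 32
110 [158. 211.] 202 zmax 1477 [505. 199.] [442. 115.] 68 | top [502. 200.] [442. 110.] 68
127 [390. 228.] 467 zmax 1477 [ 434. -276.] [ 67. 592.] 19 | top [ 434. -276.] [ 67. 592.] 19
128 [437. 234.] 328 zmax 1477 [ 420. -333.] [131. 701.] 13 | top [ 403. -335.] [102. 696.] 14
162 [312. 238.] 196 zmax 1477 [ 438. -113.] [ 60. 284.] 16 | top [ 415. -112.] [ 32. 268.] 27
164 [344. 237.] 146 zmax 68 [ 475. -333.] [45. 43.] 66 | top [ 477. -334.] [13. 37.] 71
171 [163. 239.] 193 zmax 1477 [439. 204.] [396.  76.] 81 | top [437. 203.] [395.  70.] 80
206 [289. 252.] 18 zmax 1477 [391. -69.] [ 30. 170.] 25 | top [369.  15.] [0. 0.] 0
265 [ 31. 301.] 2575 zmax 1477 [304. 322.] [ 98. 620.] 3 | top [305. 238.] [ 35. 462.] 12
```

View pics/c1.png

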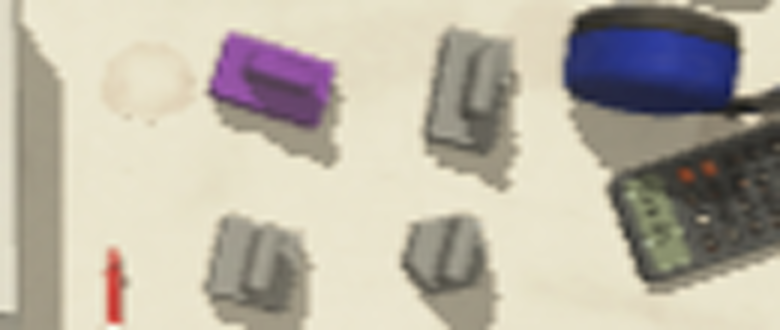

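```bash
cat >> h.py <<'E'
def comps(d,zlo=12,zhi=300,reg=(250,900,-500,650),mn=12):
    C=cloud(d); Z=C[...,2]
    m=((d['range_z']>0)&(Z>zlo)&(Z<zhi)&(C[...,0]>reg[0])&(C[...,0]<reg[1])&(C[...,1]>reg[2])&(C[...,1]<reg[3])).astype(np.uint8)
    n,l,st,ce=cv2.connectedComponentsWithStats(m,connectivity=8)
    for i in range(1,n):
        if st[i,4]<mn: continue
        P=C[l==i]; zt=np.percentile(P[:,2],97)
        print(i,ce[i].round(),st[i,4],'zt %.0f'%zt,end=' ')
        for nm,Q in(('all',P),('top',P[P[:,2]>zt-6]),('disc',P[(P[:,2]>20)&(P[:,2]<30)])):
            if len(Q)<6: continue
            r=cv2.minAreaRect(Q[:,:2].astype(np.float32)); print('|',nm,np.round(r[0],1),np.round(r[1]),round(r[2],1),end=' ')
        print()
E
python3 - <<'E'
from h import *
for n in('top','scene'):
    d=dict(np.load(f'last_{n}.npz')); print(n); comps(d)
E
```

```text
top
2 [268. 147.] 120 zt 27 | all [796.7 -59.9] [54. 38.] 0.6 | top [803.6 -59.4] [38. 37.] 88.9 | disc [796.4 -59.7] [54. 37.] 0.7 
3 [341. 155.] 947 zt 64 | all [ 769.3 -326.7] [135.  92.] 88.9 | top [ 768.4 -325.7] [ 89. 133.] 1.2 | disc [ 747.4 -306.4] [150.  68.] 58.6 
4 [207. 157.] 416 zt 41 | all [762.8 165.3] [116.  60.] 27.5 | top [757.9 164. ] [82. 43.] 31.2 | disc [760.  165.3] [107.  58.] 28.0 
5 [302. 153.] 186 zt 71 | all [ 775.5 -180.8] [47. 49.] 39.6 | top [ 776.4 -181. ] [47. 47.] 73.9 | disc [ 762.3 -174.7] [41. 14.] 63.9 
6 [ 88. 191.] 1576 zt 20 | all [633.1 589.9] [312. 123.] 0.8 | top [632.3 589.9] [311. 123.] 0.8 | disc [628.4 588.5] [302. 113.] 1.4 
8 [284. 156.] 183 zt 71 | all [ 762.3 -116.2] [47. 48.] 32.9 | top [ 762.3 -117.1] [45. 48.] 54.5 | disc [ 745.7 -110.5] [31.  6.] 68.8 
12 [382. 169.] 445 zt 110 | all [ 717.5 -465.2] [76. 51.] 81.3 | top [ 718.3 -473.1] [45. 42.] 77.1 | disc [ 702.9 -466.4] [56. 17.] 81.1 
20 [333. 180.] 373 zt 24 | all [ 686.8 -301.1] [ 41. 151.] 8.2 | top [ 684.8 -301.9] [ 35. 150.] 7.9 | disc [ 685.4 -301.8] [ 33. 143.] 8.3 
2
[... 2573 characters left out ...]
.] 89.3 | disc [ 699.7 -463.1] [65. 19.] 81.0 
43 [282. 272.] 284 zt 63 | all [ 465.9 -218.8] [51. 49.] 78.1 | top [ 466.2 -218.7] [14. 36.] 75.6 | disc [ 465.8 -218.6] [51. 49.] 78.7 
46 [338. 276.] 318 zt 63 | all [ 572.3 -348.9] [42. 69.] 77.4 | top [ 571.4 -349.4] [14. 37.] 75.5 | disc [ 572.5 -348.3] [41. 69.] 77.9 
49 [372. 289.] 864 zt 108 | all [ 584.8 -453.2] [100.  50.] 81.4 | top [ 586.6 -449.9] [49. 45.] 80.5 | disc [ 564.2 -454.8] [88. 10.] 88.4 
53 [314. 294.] 240 zt 64 | all [ 471.4 -332.7] [45. 45.] 79.1 | top [ 474.3 -333.1] [14. 38.] 70.6 | disc [ 471.4 -332.7] [45. 45.] 79.1 
54 [358. 321.] 320 zt 18 | all [ 500.9 -476.5] [69. 68.] 18.8 | top [ 500.9 -476.5] [69. 68.] 18.8
```

```bash
cat >> h.py <<'E'
def plan(p,yaw=None):
    """p: TCP target mm world; yaw: bar axis (deg) to lie along tool z, mod 180. Prints turn, then shift in tool axes after the turn"""
    o=ctrl.get_obs(); M=R.from_rotvec(o['orientation']).as_matrix()
    cur=np.degrees(np.arctan2(M[1,2],M[0,2]))
    if yaw is None: yaw=cur
    dy=(yaw-cur+90)%180-90; yw=np.radians(cur+dy)
    X=np.array([0,0,-1.]); Zt=np.array([np.cos(yw),np.sin(yw),0]); T=np.c_[X,np.cross(Zt,X),Zt]
    dr=R.from_matrix(M.T@T).as_rotvec(); dl=T.T@(np.array(p)-o['ee_pos'])/10
    print('t %.2f'%o['t'],'ee',o['ee_pos'].round(1),'yaw %.1f'%cur,'tilt %.2f'%np.degrees(np.arccos(np.clip(-M[2,0],-1,1))),'q1 %.2f q6 %.2f'%(o['qpos'][0],o['qpos'][5]),'F',o['ft_force'].round(1),'w %.1f'%o['width'])
    print('  turn dr',dr.round(3),'(dyaw %.1f)'%dy,' then shift cm',dl.round(2))
E
python3 - <<'E'
from h import *
d=dict(np.load('last_top.npz'));C=cloud(d);P=C.reshape(-1,3)
s=dict(np.load('last_scene.npz'));Q=cloud(s).reshape(-1,3)
for A in(P,Q):
    m=(abs(A[:,0]-533)<100)&(abs(A[:,1]-19)<90)&(A[:,2]>104)&(A[:,2]<150); r=A[m]; print(m.sum(),np.percentile(r[:,2],[10,50,90]),cv2.minAreaRect(r[r[:,2]>110][:,:2].astype(np.float32)))
    m=(abs(A[:,0]-533)<80)&(abs(A[:,1]-19)<70)&(A[:,2]>70)&(A[:,2]<100); print('roof',np.median(A[m][:,2]))
    m=(abs(A[:,0]-533)<120)&(abs(A[:,1]-19)<110)&(A[:,2]>80)&(A[:,2]<100); print(cv2.minAreaRect(A[m][:,:2].astype(np.float32)))
    m=(abs(A[:,0]-400)<20)&(abs(A[:,1]+300)<80); print('table',np.median(A[m][:,2]))
plan([533.5,19.5,200],1.0)
plan([573,-349.5,200],-12)
plan([502,314.6,250],10.4)
E
```

```text
117 [119.78124813 123.56477213 127.41193705] ((534.6519165039062, 18.426471710205078), (98.08100128173828, 10.092677116394043), 1.0674216747283936)
roof 88.89271583341048
((535.0973510742188, 18.596038818359375), (200.91006469726562, 183.9462890625), 1.0421839952468872)
table 0.002660421275498316
146 [114.74203692 121.07968099 125.1191161 ] ((532.4586791992188, 20.477535247802734), (99.9404067993164, 15.954882621765137), 2.804466962814331)
roof 88.16144699031592
((532.7238159179688, 21.44037628173828), (207.08421325683594, 187.33456420898438), 0.7018098831176758)
table -0.865257980315111
t 0.10 ee [266.4 564.8 230. ] yaw -25.3 tilt 0.08 q1 1.11 q6 -0.02 F [-0.  -0.3  0.1] w 87.6
  turn dr [-0.458 -0.     0.001] (dyaw 26.3)  then shift cm [  3.   -54.99  25.75]
t 0.10 ee [266.4 564.8 230. ] yaw -25.3 tilt 0.08 q1 1.11 q6 -0.02 F [-0.  -0.3  0.1] w 87.6
  turn dr [-0.231 -0.     0.001] (dyaw 13.3)  then shift cm [  3.   -83.06  49.  ]
t 0.10 ee [266.4 564.8 230. ] yaw -25.3 tilt 0.08 q1 1.11 q6 -0.02 F [-0.  -0.3  0.1] w 87.6
  turn dr [-0.622 -0.     0.001] (dyaw 35.7)  then shift cm [ -2.   -28.87  18.66]
```

Emit:
apply_moves --increments '[{"gripper": 60,"delta_pos": [0,0,0],"dr": [-0.092,0,0]},{"gripper": 60,"delta_pos": [0,0,0],"dr": [-0.092,0,0]},{"gripper": 60,"delta_pos": [0,0,0],"dr": [-0.092,0,0]},{"gripper": 60,"delta_pos": [0,0,0],"dr": [-0.092,0,0]},{"gripper": 60,"delta_pos": [0,0,0],"dr": [-0.09,0,0]}]'

```text
t: 0.52
ee_pos: [266.5, 565.0, 230.2]
orientation: [-0.018, 1.571, 0.016]
ft_force: [0.2, -0.5, 0.2]
width: 58.2
```

Emit:
apply_moves --increments '[{"gripper": 60,"delta_pos": [0,-3.5,1.6],"dr": [0,0,0]},{"gripper": 60,"delta_pos": [0,-3.5,1.6],"dr": [0,0,0]},{"gripper": 60,"delta_pos": [0,-3.5,1.6],"dr": [0,0,0]},{"gripper": 60,"delta_pos": [0,-3.5,1.6],"dr": [0,0,0]},{"gripper": 60,"delta_pos": [0,-3.5,1.6],"dr": [0,0,0]}]'

```text
t: 0.93
ee_pos: [349.8, 389.9, 230.3]
orientation: [-0.014, 1.571, 0.014]
ft_force: [0.4, 0.4, 0.1]
width: 52.9
```

Emit:
apply_moves --increments '[{"gripper": 60,"delta_pos": [0,-3.5,1.6],"dr": [0,0,0]},{"gripper": 60,"delta_pos": [0,-3.5,1.6],"dr": [0,0,0]},{"gripper": 60,"delta_pos": [0,-3.5,1.6],"dr": [0,0,0]},{"gripper": 60,"delta_pos": [0,-3.5,1.6],"dr": [0,0,0]},{"gripper": 60,"delta_pos": [0,-3.5,1.6],"dr": [0,0,0]}]'

```text
t: 1.35
ee_pos: [432.9, 216.2, 230.6]
orientation: [-0.014, 1.571, 0.014]
ft_force: [0.4, -0.4, 0.1]
width: 52.4
```

Emit:
apply_moves --increments '[{"gripper": 60,"delta_pos": [0,-3.5,1.6],"dr": [0,0,0]},{"gripper": 60,"delta_pos": [0,-3.5,1.6],"dr": [0,0,0]},{"gripper": 60,"delta_pos": [0,-3.5,1.6],"dr": [0,0,0]},{"gripper": 60,"delta_pos": [0,-3.5,1.6],"dr": [0,0,0]},{"gripper": 60,"delta_pos": [0,-2.0,1.0],"dr": [0,0,0]}]'

```text
t: 1.77
ee_pos: [510.3, 56.2, 230.6]
orientation: [-0.013, 1.571, 0.012]
ft_force: [0.1, 0.3, -0.3]
width: 52.8
```

Run:
```python
from h import *
d=grab('wrist','w1.png'); print(d['mtx'],d['rvec'],d['tvec'])
plan([533.5,19.5,105],1.0)
```

```text
[[297.31863964   0.         256.47523233]
 [  0.         297.31863964 193.35364333]
 [  0.           0.           1.        ]] [-2.05744675 -2.09026057 -0.29083084] [ -47.62843604 -524.38261601  251.30928294]
t 1.82 ee [511.8  54.6 230.7] yaw 0.8 tilt 0.12 q1 0.08 q6 -1.50 F [ 1.3 -2.  -0.4] w 52.6
  turn dr [-0.003  0.001  0.002] (dyaw 0.2)  then shift cm [12.57 -3.55  2.11]
```

View pics/w1.png

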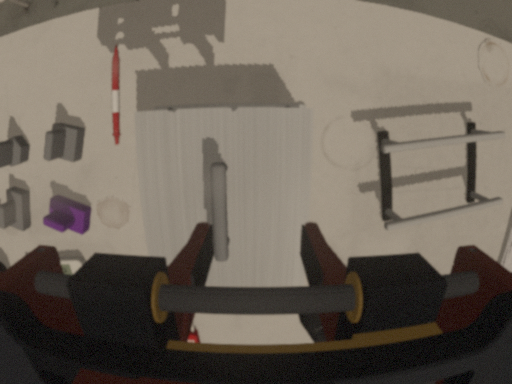

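```bash
cat >> h.py <<'E'
def wcloud(d):
    h,w=d['range_z'].shape; u,v=np.meshgrid(np.arange(w),np.arange(h)); K=d['mtx']
    a=(u-K[0,2])/K[0,0]; b=(v-K[1,2])/K[1,1]; th=np.hypot(a,b)+1e-9; z=d['range_z']; k=np.tan(np.minimum(th,1.5))/th*z
    c=np.stack([a*k,b*k,z],-1); Rm=R.from_rotvec(np.ravel(d['rvec'])).as_matrix()
    P=(c-np.ravel(d['tvec']))@Rm; P[z<=0]=np.nan; return P
def box(P,ctr,half,zlo,zhi):
    A=P.reshape(-1,3); A=A[~np.isnan(A[:,0])]
    A=A[(abs(A[:,0]-ctr[0])<half)&(abs(A[:,1]-ctr[1])<half)&(A[:,2]>zlo)&(A[:,2]<zhi)]
    r=cv2.minAreaRect(A[:,:2].astype(np.float32)) if len(A)>5 else None
    return len(A),A.mean(0).round(1) if len(A) else 0,r
E
python3 - <<'E'
from h import *
d=dict(np.load('last_wrist.npz'));P=wcloud(d)
print('handle',box(P,(533,19),75,112,135)); print('handle near',box(P,(510,19),40,112,135))
print('roof',box(P,(480,19),90,75,98)); print('table',box(P,(400,-60),20,-20,20))
print('square',box(P,(467,-219),45,50,75),box(P,(467,-219),45,20,30))
print('rail',box(P,(454,304),110,52,75))
E
```

```text
handle (1471, array([527.1,  20.7, 122.4]), ((530.9698486328125, 20.084524154663086), (98.14695739746094, 14.418392181396484), 1.0184807777404785))
handle near (1097, array([514.3,  20.4, 122.4]), ((515.9862060546875, 19.804500579833984), (68.1781997680664, 14.414593696594238), 0.9757183194160461))
roof (20217, array([494.6,  22.3,  88.5]), ((500.0279541015625, 18.999183654785156), (139.93199157714844, 180.0020751953125), 0.003982388414442539))
table (858, array([400. , -59.6,  -0.7]), ((400.03765869140625, -59.98710250854492), (39.87467956542969, 39.89840316772461), 0.09051007032394409))
square (341, array([ 466.2, -215.6,   59.2]), ((466.5830993652344, -217.56739807128906), (14.540431022644043, 39.10980224609375), 77.93238067626953)) (535, array([ 465.7, -206.8,   25.8]), ((466.5705261230469, -218.60446166992188), (49.5994758605957, 48.50423049926758), 75.96493530273438))
rail (1856, array([496.5, 302.9,  59.1]), ((501.5921630859375, 313.6570129394531), (109.91191101074219, 208.52272033691406), 10.119730949401855))
```

Emit:
apply_moves --increments '[{"gripper": 60,"delta_pos": [2.0,-1.75,1.0],"dr": [-0.002,0.001,0.002]},{"gripper": 60,"delta_pos": [2.0,-1.75,1.0],"dr": [0,0,0]},{"gripper": 60,"delta_pos": [2.0,0,0],"dr": [0,0,0]},{"gripper": 60,"delta_pos": [1.0,0,0],"dr": [0,0,0]},{"gripper": 60,"delta_pos": [0,0,0],"dr": [0,0,0]}]'

```text
t: 2.23
ee_pos: [528.0, 24.9, 158.2]
orientation: [-0.013, 1.577, 0.016]
ft_force: [0.1, -0.4, 0.5]
width: 52.6
```

Run:
```python
from h import *
d=grab('wrist');P=wcloud(d)
print('handle',box(P,(533,19),60,112,135)); 
plan([532,20,105],1.0)
```

```text
handle (2601, array([526.5,  20.1, 122.7]), ((530.829833984375, 20.16963768005371), (97.68378448486328, 14.130946159362793), 0.6907402873039246))
t 2.28 ee [528.8  25.1 159.6] yaw 1.1 tilt 0.26 q1 0.02 q6 -1.57 F [-1.5 -0.1 -0.2] w 52.4
  turn dr [ 0.002 -0.004 -0.002] (dyaw -0.1)  then shift cm [ 5.46 -0.52  0.31]
```

Emit:
apply_moves --increments '[{"gripper": 60,"delta_pos": [1.5,-0.5,0.3],"dr": [0.002,-0.004,-0.002]},{"gripper": 60,"delta_pos": [1.5,0,0],"dr": [0,0,0]},{"gripper": 60,"delta_pos": [1.5,0,0],"dr": [0,0,0]},{"gripper": 60,"delta_pos": [0.9,0,0],"dr": [0,0,0]},{"gripper": 60,"delta_pos": [0,0,0],"dr": [0,0,0]}]'

```text
t: 2.7
ee_pos: [532.4, 20.5, 106.0]
orientation: [-0.014, 1.57, 0.014]
ft_force: [-0.0, -0.7, 0.4]
width: 52.7
```

Run:
```python
from h import *
plan([532,20,105],0.9)
```

```text
t 2.70 ee [532.4  20.5 106. ] yaw 1.0 tilt 0.07 q1 0.02 q6 -1.57 F [-0.  -0.7  0.4] w 52.7
  turn dr [ 0.002  0.001 -0.   ] (dyaw -0.1)  then shift cm [ 0.1  -0.05 -0.04]
```

Aligned on the handle; close the jaws and lift a little.

Emit:
apply_moves --increments '[{"gripper": 0,"delta_pos": [0.1,-0.04,0],"dr": [0,0,0]},{"gripper": 0,"delta_pos": [0,0,0],"dr": [0,0,0]},{"gripper": 0,"delta_pos": [0,0,0],"dr": [0,0,0]},{"gripper": 0,"delta_pos": [0,0,0],"dr": [0,0,0]},{"gripper": 0,"delta_pos": [0,0,0],"dr": [0,0,0]}]'

```text
t: 3.12
ee_pos: [533.5, 19.5, 106.2]
orientation: [-0.014, 1.567, 0.014]
ft_force: [-0.6, -0.5, 0.3]
width: 22.8
```

Emit:
apply_moves --increments '[{"gripper": 0,"delta_pos": [0,0,0],"dr": [0,0,0]},{"gripper": 0,"delta_pos": [0,0,0],"dr": [0,0,0]},{"gripper": 0,"delta_pos": [-0.5,0,0],"dr": [0,0,0]},{"gripper": 0,"delta_pos": [-1,0,0],"dr": [0,0,0]},{"gripper": 0,"delta_pos": [-1,0,0],"dr": [0,0,0]}]'

```text
t: 3.53
ee_pos: [532.4, 19.4, 130.8]
orientation: [-0.014, 1.57, 0.013]
ft_force: [0.4, 0.3, -4.7]
width: 13.6
```

Emit:
apply_moves --increments '[{"gripper": 0,"delta_pos": [-1.8,0,0],"dr": [0,0,0]},{"gripper": 0,"delta_pos": [-2,0,0],"dr": [0,0,0]},{"gripper": 0,"delta_pos": [-2,0,0],"dr": [0,0,0]},{"gripper": 0,"delta_pos": [-2,0,0],"dr": [0,0,0]},{"gripper": 0,"delta_pos": [-1,0,0],"dr": [0,0,0]}]'

```text
t: 3.95
ee_pos: [533.8, 19.5, 221.7]
orientation: [-0.013, 1.564, 0.013]
ft_force: [0.3, -0.2, -5.0]
width: 14.2
```

Run:
```python
from h import *
plan([502,314,215],10.2)
d=grab('wrist');P=wcloud(d)
o=ctrl.get_obs();x,y,z=o['ee_pos'];print('handle',box(P,(x,y),60,z+6,z+22),'roof',box(P,(x-40,y),100,z-30,z-5))
```

```text
t 3.95 ee [533.8  19.5 221.7] yaw 1.0 tilt 0.38 q1 0.01 q6 -1.57 F [ 0.3 -0.2 -5. ] w 14.2
  turn dr [-0.161  0.007  0.001] (dyaw 9.2)  then shift cm [ 0.67 29.55  2.09]
handle (4183, array([518.5,  18.8, 238.3]), ((531.57275390625, 17.197715759277344), (32.36492919921875, 98.06367492675781), 80.76071166992188)) roof (50450, array([486. ,  18.1, 204.1]), ((502.5515441894531, 18.37335205078125), (142.1078338623047, 185.5926513671875), 0.9775989651679993))
```

Emit:
apply_moves --increments '[{"gripper": 0,"delta_pos": [0,0,0],"dr": [-0.08,0.007,0]},{"gripper": 0,"delta_pos": [0,0,0],"dr": [-0.08,0,0]},{"gripper": 0,"delta_pos": [0,2.0,0.2],"dr": [0,0,0]},{"gripper": 0,"delta_pos": [0,3,0.2],"dr": [0,0,0]},{"gripper": 0,"delta_pos": [0,3,0.2],"dr": [0,0,0]}]'

```text
t: 4.42
ee_pos: [524.0, 99.5, 218.0]
orientation: [-0.138, 1.572, 0.137]
ft_force: [0.8, -0.2, -4.7]
width: 13.6
```

Emit:
apply_moves --increments '[{"gripper": 0,"delta_pos": [0,3,0.2],"dr": [0,0,0]},{"gripper": 0,"delta_pos": [0,3,0.2],"dr": [0,0,0]},{"gripper": 0,"delta_pos": [0,3,0.2],"dr": [0,0,0]},{"gripper": 0,"delta_pos": [0,3,0.2],"dr": [0,0,0]},{"gripper": 0,"delta_pos": [0,3,0.2],"dr": [0,0,0]}]'

```text
t: 4.83
ee_pos: [507.1, 249.9, 217.9]
orientation: [-0.14, 1.571, 0.139]
ft_force: [0.9, -0.4, -3.9]
width: 13.5
```

Emit:
apply_moves --increments '[{"gripper": 0,"delta_pos": [0,3,0.2],"dr": [0,0,0]},{"gripper": 0,"delta_pos": [0,2.2,0.2],"dr": [0,0,0]},{"gripper": 0,"delta_pos": [0,1,0],"dr": [0,0,0]},{"gripper": 0,"delta_pos": [0,0,0],"dr": [0,0,0]},{"gripper": 0,"delta_pos": [0,0,0],"dr": [0,0,0]}]'

```text
t: 5.25
ee_pos: [500.5, 309.9, 217.9]
orientation: [-0.141, 1.572, 0.139]
ft_force: [0.6, 0.0, -3.9]
width: 13.8
```

Run:
```python
from h import *
plan([502,314,165],10.2)
t=grab('top','t1.png'); s=grab('scene','s1.png')
for n in('top','scene'):
    d=dict(np.load(f'last_{n}.npz')); print(n); comps(d,9,130,(380,620,-400,140))
b=t['img'][165:260,180:300,::-1]; cv2.imwrite('pics/t1c.png',cv2.resize(b,None,fx=6,fy=6,interpolation=cv2.INTER_CUBIC))
```

```text
t 5.25 ee [500.5 309.9 217.9] yaw 10.2 tilt 0.31 q1 0.53 q6 -1.22 F [ 0.6  0.  -3.9] w 13.8
  turn dr [ 0.    -0.005  0.001] (dyaw -0.0)  then shift cm [5.29 0.37 0.22]
top
1 [246. 220.] 2276 zt 42 | all [523.7  17.9] [192. 191.] 0.3 | top [536.7  20.9] [166. 147.] 2.1 | disc [531.6  18.2] [173. 161.] 0.8 
3 [315. 208.] 226 zt 66 | all [ 579.8 -232.5] [69. 42.] 72.7 | top [ 579.6 -232.6] [37. 13.] 72.4 | disc [ 579.7 -232.8] [68. 42.] 72.2 
4 [348. 210.] 233 zt 65 | all [ 575.3 -350.6] [42. 70.] 77.4 | top [ 574.8 -351.1] [13. 39.] 77.8 | disc [ 576.  -350.9] [41. 68.] 77.4 
29 [312. 238.] 196 zt 66 | all [ 469.2 -220.7] [49. 48.] 75.6 | top [ 469.3 -219.7] [13. 39.] 74.9 | disc [ 469.2 -220.2] [49. 48.] 76.5 
30 [344. 237.] 149 zt 65 | all [ 475.3 -334.3] [45. 43.] 76.1 | top [ 476.4 -334.1] [14. 39.] 71.9 | disc [ 475.  -332.6] [46. 41.] 65.7 
35 [289. 243.] 17 zt 17 | all [ 452.2 -138.6] [28.  8.] 0.9 | top [ 453.9 -138.5] [ 8. 25.] 89.8 
52 [289. 256.] 33 zt 17 | all [ 406.3 -138.6] [49.  8.] 0.8 | top [ 406.2 -138.6] [49.  8.] 0.8 
scene
1 [241. 217.] 2345 zt 41 | all [526.1  23.2] [187. 185.] 0.3 | top [536.9  24. ] [167. 152.] 1.5 | disc [532.3  21.7] [172. 149.] 0.8 
22 [308. 252.] 308 zt 64 | all [ 576.2 -230.8] [70. 41.] 74.4 | top [ 576.9 -230.9] [38. 14.] 69.7 | disc [ 575.3 -230.4] [68. 41.] 76.7 
34 [282. 272.] 294 zt 63 | all [ 465.6 -218.1] [52. 49.] 78.9 | top [ 466.6 -219.2] [14. 41.] 78.6 | disc [ 465.6 -218.1] [52. 49.] 78.9 
35 [249. 269.] 46 zt 15 | all [ 411.  -137.7] [60. 11.] 0.0 | top [ 411.  -137.7] [60. 11.] 0.0 
36 [338. 277.] 333 zt 63 | all [ 571.3 -349.1] [41. 68.] 77.7 | top [ 572.4 -348.6] [14. 39.] 80.3 | disc [ 571.4 -348.8] [40. 68.] 77.8 
37 [314. 294.] 247 zt 64 | all [ 473.  -333.5] [46. 47.] 75.8 | top [ 473.8 -333.6] [14. 39.] 69.8 | disc [ 472.4 -333.6] [42. 50.] 3.6
```

View pics/t1c.png

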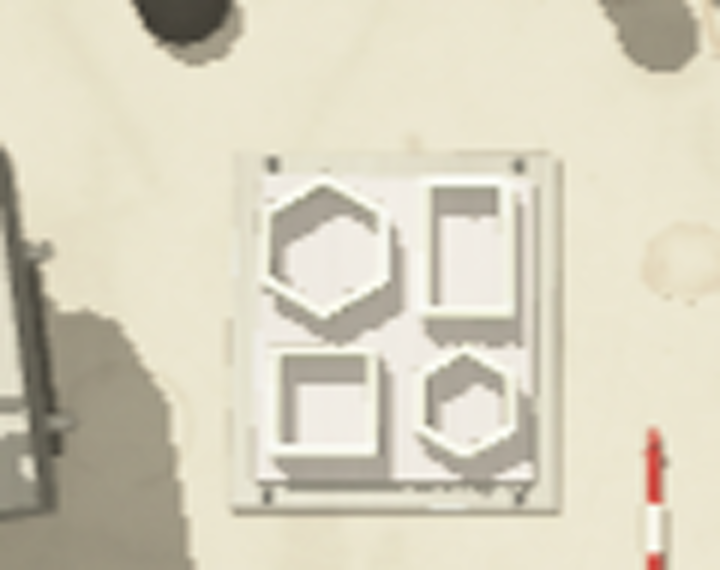

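Emit:
apply_moves --increments '[{"gripper": 0,"delta_pos": [1,0.37,0.25],"dr": [0,-0.005,0]},{"gripper": 0,"delta_pos": [1.5,0,0],"dr": [0,0,0]},{"gripper": 0,"delta_pos": [1.5,0,0],"dr": [0,0,0]},{"gripper": 0,"delta_pos": [1,0,0],"dr": [0,0,0]},{"gripper": 0,"delta_pos": [0,0,0],"dr": [0,0,0]}]'

```text
t: 5.77
ee_pos: [501.6, 313.0, 165.9]
orientation: [-0.14, 1.569, 0.137]
ft_force: [-0.7, -0.3, -4.7]
width: 13.7
```

Run:
```python
from h import *
plan([502.5,314,160],10.2)
d=grab('wrist');P=wcloud(d)
print('rail',box(P,(454,304),110,48,68))
x,y,z=ctrl.get_obs()['ee_pos']
n,m,r=box(P,(x-40,y),130,z-25,z-8);print('roof',n,m,r)
A=P.reshape(-1,3);A=A[(A[:,2]>z-25)&(A[:,2]<z-8)&(abs(A[:,0]-x)<140)&(abs(A[:,1]-y)<140)]
c,s_=np.cos(np.radians(10.2)),np.sin(np.radians(10.2));B=np.c_[(A[:,0]-x)*c+(A[:,1]-y)*s_,-(A[:,0]-x)*s_+(A[:,1]-y)*c]
print('roof edges rel TCP',np.percentile(B,[.3,99.7],axis=0))
```

```text
t 5.77 ee [501.6 313.  165.9] yaw 10.1 tilt 0.20 q1 0.54 q6 -1.21 F [-0.7 -0.3 -4.7] w 13.7
  turn dr [-0.002 -0.003  0.001] (dyaw 0.1)  then shift cm [0.59 0.08 0.1 ]
rail (0, 0, None)
roof 51156 [456.3 304.5 148.6] ((497.6147766113281, 311.8061828613281), (196.9402313232422, 185.6962890625), 10.013288497924805)
roof edges rel TCP [[-102.75285924  -92.15936404]
 [  90.9246057    90.78772432]]
```

Emit:
apply_moves --increments '[{"gripper": 0,"delta_pos": [0.2,0.1,0.15],"dr": [-0.002,-0.003,0]},{"gripper": 0,"delta_pos": [0.2,0,0],"dr": [0,0,0]},{"gripper": 0,"delta_pos": [0.1,0,0],"dr": [0,0,0]},{"gripper": 0,"delta_pos": [0.1,0,0],"dr": [0,0,0]},{"gripper": 0,"delta_pos": [0,0,0],"dr": [0,0,0]}]'

```text
t: 6.23
ee_pos: [504.2, 315.9, 162.8]
orientation: [-0.14, 1.562, 0.141]
ft_force: [-0.5, 0.1, -4.2]
width: 13.8
```

Emit:
apply_moves --increments '[{"gripper": 0,"delta_pos": [0,0,0],"dr": [0,0,0]},{"gripper": 0,"delta_pos": [0,0,0],"dr": [0,0,0]},{"gripper": 0,"delta_pos": [0.1,0,0],"dr": [0,0,0]},{"gripper": 0,"delta_pos": [0,0,0],"dr": [0,0,0]},{"gripper": 0,"delta_pos": [0,0,0],"dr": [0,0,0]}]'

```text
t: 6.65
ee_pos: [504.1, 315.8, 161.6]
orientation: [-0.14, 1.562, 0.141]
ft_force: [0.6, -0.4, -5.1]
width: 13.7
```

Run:
```python
from h import *
plan([502.5,315,158],10.2)
```

```text
t 6.65 ee [504.1 315.8 161.6] yaw 10.3 tilt 0.22 q1 0.54 q6 -1.21 F [ 0.6 -0.4 -5.1] w 13.7
  turn dr [ 0.001  0.004 -0.   ] (dyaw -0.1)  then shift cm [ 0.36 -0.05 -0.17]
```

Emit:
apply_moves --increments '[{"gripper": 0,"delta_pos": [0.1,-0.04,-0.06],"dr": [0,0.003,0]},{"gripper": 0,"delta_pos": [0.1,0,0],"dr": [0,0,0]},{"gripper": 0,"delta_pos": [0.05,0,0],"dr": [0,0,0]},{"gripper": 0,"delta_pos": [0,0,0],"dr": [0,0,0]},{"gripper": 0,"delta_pos": [0,0,0],"dr": [0,0,0]}]'

```text
t: 7.07
ee_pos: [503.6, 315.3, 160.0]
orientation: [-0.14, 1.565, 0.141]
ft_force: [-4.2, -2.9, 4.9]
width: 14.0
```

Emit:
apply_moves --increments '[{"gripper": 20,"delta_pos": [0,0,0],"dr": [0,0,0]},{"gripper": 40,"delta_pos": [0,0,0],"dr": [0,0,0]},{"gripper": 60,"delta_pos": [0,0,0],"dr": [0,0,0]},{"gripper": 60,"delta_pos": [0,0,0],"dr": [0,0,0]},{"gripper": 60,"delta_pos": [-1,0,0],"dr": [0,0,0]}]'

```text
t: 7.48
ee_pos: [502.7, 314.8, 167.8]
orientation: [-0.141, 1.568, 0.14]
ft_force: [0.0, 0.2, 0.3]
width: 40.7
```

Emit:
apply_moves --increments '[{"gripper": 60,"delta_pos": [-2,0,0],"dr": [0,0,0]},{"gripper": 60,"delta_pos": [-2,0,0],"dr": [0,0,0]},{"gripper": 60,"delta_pos": [-2,0,0],"dr": [0,0,0]},{"gripper": 60,"delta_pos": [-1,0,0],"dr": [0,0,0]},{"gripper": 60,"delta_pos": [0,0,0],"dr": [0,0,0]}]'

```text
t: 7.9
ee_pos: [504.9, 316.1, 242.2]
orientation: [-0.138, 1.561, 0.143]
ft_force: [1.0, 1.0, -0.6]
width: 52.6
```

Run:
```python
from h import *
o=ctrl.get_obs(); print(o['ee_pos'],o['ft_force'])
d=grab('wrist');P=wcloud(d)
n,m,r=box(P,(503,315),60,165,190);print('handle',n,m,r)
n,m,r=box(P,(503,315),150,130,155);print('roof',n,m,r)
A=P.reshape(-1,3);A=A[(A[:,2]>130)&(A[:,2]<155)&(abs(A[:,0]-503)<150)&(abs(A[:,1]-315)<150)]
print('roof plane z=ax+by+c',np.linalg.lstsq(np.c_[A[:,:2]-[503,315],np.ones(len(A))],A[:,2],rcond=None)[0])
plan([503,20,280],1)
```

```text
[504.94329109 316.11182401 242.15055571] [ 0.987295    0.98182139 -0.58077902]
handle 2121 [498.4 314.  176.7] ((501.5640563964844, 314.2854919433594), (99.45066833496094, 14.132964134216309), 10.647452354431152)
roof 34800 [482.  311.  142.4] ((501.0306091308594, 314.6158142089844), (200.87020874023438, 185.1085968017578), 10.122285842895508)
roof plane z=ax+by+c [-1.78095000e-04  1.35852208e-04  1.42428898e+02]
t 7.95 ee [504.2 315.6 240.4] yaw 10.3 tilt 0.22 q1 0.54 q6 -1.21 F [-0.6  1.2  0.1] w 52.9
  turn dr [ 0.162  0.003 -0.002] (dyaw -9.3)  then shift cm [ -3.96 -29.56  -0.63]
```

Emit:
apply_moves --increments '[{"gripper": 60,"delta_pos": [-1.5,0,0],"dr": [0.081,0,0]},{"gripper": 60,"delta_pos": [-1.5,0,0],"dr": [0.081,0,0]},{"gripper": 60,"delta_pos": [0,-3,0.8],"dr": [0,0,0]},{"gripper": 60,"delta_pos": [0,-3,0.8],"dr": [0,0,0]},{"gripper": 60,"delta_pos": [0,-3,0.8],"dr": [0,0,0]}]'

```text
t: 8.37
ee_pos: [528.5, 224.8, 267.8]
orientation: [-0.015, 1.571, 0.015]
ft_force: [-0.2, 0.6, -0.4]
width: 52.4
```

Emit:
apply_moves --increments '[{"gripper": 60,"delta_pos": [0,-3.5,1.2],"dr": [0,0,0]},{"gripper": 60,"delta_pos": [0,-3.5,1.2],"dr": [0,0,0]},{"gripper": 60,"delta_pos": [0,-3.5,1.2],"dr": [0,0,0]},{"gripper": 60,"delta_pos": [0,-3.5,1.2],"dr": [0,0,0]},{"gripper": 60,"delta_pos": [0,-3.5,1.2],"dr": [0,0,0]}]'

```text
t: 8.78
ee_pos: [591.7, 49.9, 267.5]
orientation: [-0.013, 1.572, 0.014]
ft_force: [0.7, 0.6, 0.3]
width: 52.6
```

Emit:
apply_moves --increments '[{"gripper": 60,"delta_pos": [0,-2,0],"dr": [0,0,0]},{"gripper": 60,"delta_pos": [0,-1,0],"dr": [0,0,0]},{"gripper": 60,"delta_pos": [0,0,0],"dr": [0,0,0]},{"gripper": 60,"delta_pos": [0,0,0],"dr": [0,0,0]},{"gripper": 60,"delta_pos": [0,0,0],"dr": [0,0,0]}]'

```text
t: 9.2
ee_pos: [592.2, 23.0, 268.6]
orientation: [-0.013, 1.571, 0.015]
ft_force: [0.7, -0.1, 0.5]
width: 52.8
```

Run:
```python
from h import *
d=grab('wrist','w2.png');P=wcloud(d)
plan([590,-20,280],1)
print('base edge',box(P,(533,20),130,3.5,9))
print('plinth',box(P,(533,20),100,11.5,18))
for n,c in(('hexL',(578,63)),('hexS',(488,-23)),('sq',(486,61)),('obl',(580,-21))):
    print(n,box(P,c,48,33,45))
```

```text
t 9.25 ee [592.3  23.2 268.8] yaw 1.1 tilt 0.06 q1 0.02 q6 -1.57 F [-0.3  0.6  0.6] w 52.3
  turn dr [ 0.001  0.    -0.001] (dyaw -0.1)  then shift cm [-1.12 -4.31 -0.3 ]
base edge (4941, array([526.2,  19.6,   6.4]), ((532.2364501953125, 19.134742736816406), (215.16818237304688, 199.1836700439453), 1.0531643629074097))
plinth (11554, array([529.6,  18.8,  14.5]), ((532.2694091796875, 19.38050079345703), (183.5799102783203, 166.1468048095703), 0.8090842962265015))
hexL (899, array([577.4,  62.1,  38.2]), ((577.8301391601562, 62.20808029174805), (85.71175384521484, 75.36355590820312), 1.1099976301193237))
hexS (685, array([486.8, -23.3,  38.1]), ((487.30682373046875, -23.225292205810547), (60.34236526489258, 67.14183044433594), 88.39244079589844))
sq (851, array([485.6,  61.3,  38.2]), ((485.631591796875, 60.97694396972656), (64.25426483154297, 63.75080490112305), 1.1292498111724854))
obl (1013, array([578.9, -18.1,  38. ]), ((578.5498046875, -11.51186752319336), (84.7376937866211, 77.3233642578125), 1.1132800579071045))
```

View pics/w2.png

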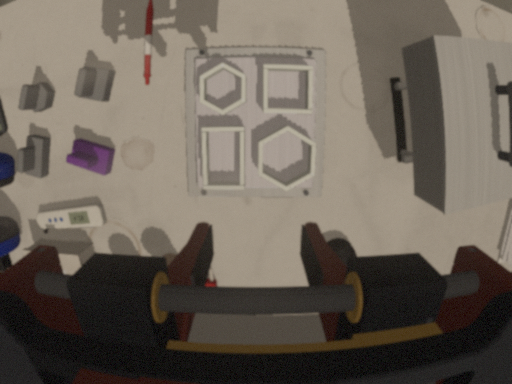

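Run:
```python
from h import *
plan([467,-218.5,170],-13)
```

```text
t 9.25 ee [592.3  23.2 268.8] yaw 1.1 tilt 0.06 q1 0.02 q6 -1.57 F [-0.3  0.6  0.6] w 52.3
  turn dr [ 0.246  0.    -0.001] (dyaw -14.1)  then shift cm [  9.88 -26.37  -6.77]
```

Emit:
apply_moves --increments '[{"gripper": 60,"delta_pos": [0.5,0,0],"dr": [0.083,0,0]},{"gripper": 60,"delta_pos": [0.5,0,0],"dr": [0.083,0,0]},{"gripper": 60,"delta_pos": [0.5,0,0],"dr": [0.08,0,0]},{"gripper": 60,"delta_pos": [0.5,-3,-0.75],"dr": [0,0,0]},{"gripper": 60,"delta_pos": [0.5,-3,-0.75],"dr": [0,0,0]}]'

```text
t: 9.67
ee_pos: [564.5, -31.4, 243.7]
orientation: [0.177, 1.562, -0.175]
ft_force: [0.4, -0.3, 0.2]
width: 52.6
```

Emit:
apply_moves --increments '[{"gripper": 60,"delta_pos": [0.5,-3.2,-0.8],"dr": [0,0,0]},{"gripper": 60,"delta_pos": [1,-3.2,-0.8],"dr": [0,0,0]},{"gripper": 60,"delta_pos": [1,-3.2,-0.8],"dr": [0,0,0]},{"gripper": 60,"delta_pos": [1,-3.2,-0.8],"dr": [0,0,0]},{"gripper": 60,"delta_pos": [1,-3.2,-0.8],"dr": [0,0,0]}]'

```text
t: 10.08
ee_pos: [488.8, -179.8, 198.7]
orientation: [0.178, 1.562, -0.177]
ft_force: [1.2, -0.4, -0.9]
width: 52.9
```

Emit:
apply_moves --increments '[{"gripper": 60,"delta_pos": [1,-3.2,-0.8],"dr": [0,0,0]},{"gripper": 60,"delta_pos": [1,-1,-0.4],"dr": [0,0,0]},{"gripper": 60,"delta_pos": [1,0,0],"dr": [0,0,0]},{"gripper": 60,"delta_pos": [0,0,0],"dr": [0,0,0]},{"gripper": 60,"delta_pos": [0,0,0],"dr": [0,0,0]}]'

```text
t: 10.5
ee_pos: [468.5, -216.7, 168.4]
orientation: [0.18, 1.563, -0.178]
ft_force: [0.5, -1.2, -0.1]
width: 52.7
```

```bash
cat >> h.py <<'E'
def look(c,zoff=0,tcp_h=38):
    "wrist look at the insert near c standing on zoff: bar and disc"
    d=grab('wrist');P=wcloud(d)
    for n,a,b in(('bar',55,70),('disc',20,30)): print(n,box(P,c,45,a+zoff,b+zoff))
    return P
E
python3 - <<'E'
from h import *
look((467,-219)); plan([467,-219,38],-13)
E
```

```text
bar (609, array([ 465.2, -218.8,   61.7]), ((465.9985046386719, -218.86924743652344), (13.936322212219238, 38.737483978271484), 74.71858978271484))
disc (1538, array([ 464. , -219. ,   26.2]), ((466.6672668457031, -219.15138244628906), (48.05364990234375, 48.528926849365234), 75.53153228759766))
t 10.55 ee [ 469.  -216.8  168.9] yaw -13.0 tilt 0.08 q1 -0.46 q6 -1.80 F [ 0.3 -0.2  0.2] w 52.6
  turn dr [-0.     0.001 -0.001] (dyaw 0.0)  then shift cm [13.09 -0.26 -0.14]
```

Emit:
apply_moves --increments '[{"gripper": 60,"delta_pos": [2,-0.25,-0.2],"dr": [0.027,0,0]},{"gripper": 60,"delta_pos": [2.5,0,0],"dr": [0,0,0]},{"gripper": 60,"delta_pos": [2.5,0,0],"dr": [0,0,0]},{"gripper": 60,"delta_pos": [1.5,0,0],"dr": [0,0,0]},{"gripper": 60,"delta_pos": [0,0,0],"dr": [0,0,0]}]'

```text
t: 10.97
ee_pos: [465.0, -218.2, 81.7]
orientation: [0.201, 1.564, -0.198]
ft_force: [0.2, 0.6, -0.3]
width: 52.9
```

Run:
```python
from h import *
look((467,-219)); plan([466.3,-219.1,39],-14.6)
```

```text
bar (1236, array([ 464.5, -218.7,   61.5]), ((466.06768798828125, -219.1385498046875), (14.08034896850586, 39.09943771362305), 75.92557525634766))
disc (2718, array([ 463. , -218.4,   26.2]), ((466.11517333984375, -219.17831420898438), (48.27347946166992, 47.5020866394043), 75.82992553710938))
t 11.02 ee [ 465.7 -218.7   83.1] yaw -14.6 tilt 0.11 q1 -0.46 q6 -1.78 F [-0.3  0.6 -0. ] w 52.4
  turn dr [ 0.001 -0.001 -0.001] (dyaw -0.0)  then shift cm [ 4.41 -0.02  0.07]
```

Emit:
apply_moves --increments '[{"gripper": 60,"delta_pos": [1.5,0,0.05],"dr": [0,0,0]},{"gripper": 60,"delta_pos": [1.5,0,0],"dr": [0,0,0]},{"gripper": 60,"delta_pos": [1.3,0,0],"dr": [0,0,0]},{"gripper": 30,"delta_pos": [0,0,0],"dr": [0,0,0]},{"gripper": 0,"delta_pos": [0,0,0],"dr": [0,0,0]}]'

```text
t: 11.43
ee_pos: [467.0, -220.0, 41.8]
orientation: [0.2, 1.56, -0.2]
ft_force: [-0.5, 0.5, 0.5]
width: 42.7
```

Emit:
apply_moves --increments '[{"gripper": 0,"delta_pos": [0,0,0],"dr": [0,0,0]},{"gripper": 0,"delta_pos": [0,0,0],"dr": [0,0,0]},{"gripper": 0,"delta_pos": [0,0,0],"dr": [0,0,0]},{"gripper": 0,"delta_pos": [0,0,0],"dr": [0,0,0]},{"gripper": 0,"delta_pos": [0,0,0],"dr": [0,0,0]}]'

```text
t: 11.85
ee_pos: [466.5, -220.3, 41.4]
orientation: [0.201, 1.56, -0.201]
ft_force: [0.3, 1.9, 4.7]
width: 13.8
```

Run:
```python
from h import *
plan([485.5,60.7,125],1.05)
```

```text
t 11.85 ee [ 466.5 -220.3   41.4] yaw -14.7 tilt 0.11 q1 -0.46 q6 -1.78 F [0.3 1.9 4.7] w 13.8
  turn dr [-0.274  0.002 -0.   ] (dyaw 15.7)  then shift cm [-8.36 28.06  2.42]
```

Emit:
apply_moves --increments '[{"gripper": 0,"delta_pos": [-1,0,0],"dr": [0,0,0]},{"gripper": 0,"delta_pos": [-1.9,0,0],"dr": [-0.09,0,0]},{"gripper": 0,"delta_pos": [-1.9,0,0],"dr": [-0.09,0,0]},{"gripper": 0,"delta_pos": [-1.9,0,0],"dr": [-0.09,0,0]},{"gripper": 0,"delta_pos": [-1.6,2,0.2],"dr": [0,0,0]}]'

```text
t: 12.27
ee_pos: [468.3, -202.2, 125.7]
orientation: [-0.014, 1.568, 0.013]
ft_force: [0.3, -0.3, -1.2]
width: 14.1
```

Emit:
apply_moves --increments '[{"gripper": 0,"delta_pos": [0,3,0.25],"dr": [0,0,0]},{"gripper": 0,"delta_pos": [0,3,0.25],"dr": [0,0,0]},{"gripper": 0,"delta_pos": [0,3,0.25],"dr": [0,0,0]},{"gripper": 0,"delta_pos": [0,3,0.25],"dr": [0,0,0]},{"gripper": 0,"delta_pos": [0,3,0.25],"dr": [0,0,0]}]'

```text
t: 12.68
ee_pos: [477.8, -48.8, 124.5]
orientation: [-0.01, 1.57, 0.011]
ft_force: [0.3, 0.1, -1.7]
width: 13.8
```

Emit:
apply_moves --increments '[{"gripper": 0,"delta_pos": [0,3,0.25],"dr": [0,0,0]},{"gripper": 0,"delta_pos": [0,3,0.25],"dr": [0,0,0]},{"gripper": 0,"delta_pos": [0,3,0.25],"dr": [0,0,0]},{"gripper": 0,"delta_pos": [0,2,0.2],"dr": [0,0,0]},{"gripper": 0,"delta_pos": [0,0,0],"dr": [0,0,0]}]'

```text
t: 13.1
ee_pos: [486.3, 62.9, 124.6]
orientation: [-0.013, 1.569, 0.014]
ft_force: [-0.2, -0.2, -1.7]
width: 13.3
```

```bash
cat >> h.py <<'E'
def held(zu):
    "insert in hand, underside at about zu: disc and bar relative to TCP in world"
    d=grab('wrist','wh.png');P=wcloud(d);e=ctrl.get_obs()['ee_pos']
    for n,a,b in(('bar',55,70),('disc',20,30)):
        k,m,r=box(P,e[:2],45,a+zu,b+zu)
        if r: print(n,k,m,'ctr-TCP',(np.array(r[0])-e[:2]).round(1),np.round(r[1]),round(r[2],1))
    return P
E
python3 - <<'E'
from h import *
plan([485.5,60.7,85],1.05)
z=ctrl.get_obs()['ee_pos'][2]; P=held(z-41.4)
print('sq pocket',box(P,(485.5,60.7),48,33,45))
E
```

```text
t 13.10 ee [486.3  62.9 124.6] yaw 1.0 tilt 0.11 q1 0.10 q6 -1.49 F [-0.2 -0.2 -1.7] w 13.3
  turn dr [-0.001  0.002 -0.001] (dyaw 0.1)  then shift cm [ 3.96 -0.22 -0.08]
bar 2299 [480.1  62.4 145. ] ctr-TCP [-2.5  4.2] [38. 32.] 20.9
disc 2175 [471.3  62.2 109.1] ctr-TCP [-6.2  0.9] [36. 49.] 1.4
sq pocket (931, array([460.7,  59.5,  38.1]), ((468.3870849609375, 60.63423156738281), (30.909326553344727, 64.70854949951172), 2.2297534942626953))
```

View pics/wh.png

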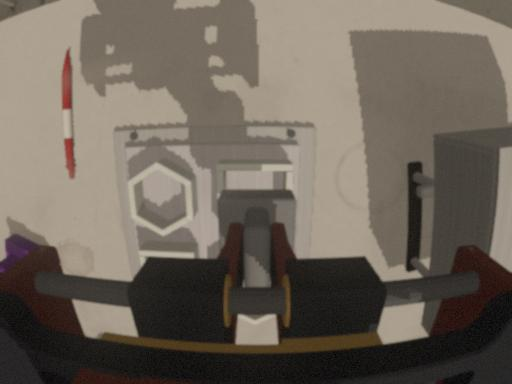

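Emit:
apply_moves --increments '[{"gripper": 0,"delta_pos": [0,-0.27,-0.06],"dr": [0,0,0]},{"gripper": 0,"delta_pos": [1.2,0,0],"dr": [0,0,0]},{"gripper": 0,"delta_pos": [1.2,0,0],"dr": [0,0,0]},{"gripper": 0,"delta_pos": [1.2,0,0],"dr": [0,0,0]},{"gripper": 0,"delta_pos": [0,0,0],"dr": [0,0,0]}]'

```text
t: 13.57
ee_pos: [483.9, 55.7, 86.5]
orientation: [-0.01, 1.573, 0.01]
ft_force: [-1.2, -0.3, -2.0]
width: 13.7
```

Run:
```python
from h import *
plan([485.7,60.0,55.5],1.05)
z=ctrl.get_obs()['ee_pos'][2]; P=held(z-41.4)
print('sq pocket',box(P,(485.5,60.7),48,33,42))
```

```text
t 13.57 ee [483.9  55.7  86.5] yaw 0.7 tilt 0.15 q1 0.09 q6 -1.49 F [-1.2 -0.3 -2. ] w 13.7
  turn dr [-0.006 -0.003 -0.   ] (dyaw 0.3)  then shift cm [3.1  0.43 0.18]
bar 2287 [477.9  55.2 106.9] ctr-TCP [-3.5  2.4] [37. 32.] 21.0
disc 2177 [468.9  55.   71.1] ctr-TCP [-7.2 -0.7] [36. 49.] 0.3
sq pocket (1526, array([470.,  71.,  38.]), ((485.703125, 60.726890563964844), (64.00628662109375, 64.1314926147461), 0.8969306349754333))
```

Emit:
apply_moves --increments '[{"gripper": 0,"delta_pos": [0,0.2,0.1],"dr": [-0.005,0,0]},{"gripper": 0,"delta_pos": [0,0,0],"dr": [0,0,0]},{"gripper": 0,"delta_pos": [0,0,0],"dr": [0,0,0]},{"gripper": 0,"delta_pos": [0,0,0],"dr": [0,0,0]},{"gripper": 0,"delta_pos": [0,0,0],"dr": [0,0,0]}]'

```text
t: 14.03
ee_pos: [486.7, 59.4, 88.4]
orientation: [-0.015, 1.569, 0.016]
ft_force: [0.4, -1.0, -1.6]
width: 13.7
```

Run:
```python
from h import *
plan([485.7,60.0,55.5],1.05)
z=ctrl.get_obs()['ee_pos'][2]; P=held(z-41.4)
print('sq pocket',box(P,(485.5,60.7),48,33,42)); plan([485.7,60.0,55.5],1.05)
```

```text
t 14.03 ee [486.7  59.4  88.4] yaw 1.1 tilt 0.10 q1 0.10 q6 -1.49 F [ 0.4 -1.  -1.6] w 13.7
  turn dr [ 0.001  0.002 -0.001] (dyaw -0.1)  then shift cm [ 3.29  0.06 -0.1 ]
bar 2302 [480.6  58.8 108.9] ctr-TCP [-2.7 -3.7] [32. 38.] 71.0
disc 2172 [471.7  58.6  73. ] ctr-TCP [-6.2 -0.6] [37. 49.] 1.6
sq pocket (1641, array([468.7,  65.3,  38.1]), ((485.6032409667969, 60.61664581298828), (63.98306655883789, 64.74691772460938), 0.6693018674850464))
t 14.08 ee [486.7  59.4  88.3] yaw 1.1 tilt 0.09 q1 0.10 q6 -1.49 F [ 0.4  0.1 -1.2] w 14.2
  turn dr [ 0.001  0.002 -0.001] (dyaw -0.1)  then shift cm [ 3.28  0.06 -0.1 ]
```

Emit:
apply_moves --increments '[{"gripper": 0,"delta_pos": [0,0.18,-0.06],"dr": [0,0,0]},{"gripper": 0,"delta_pos": [0,0,0],"dr": [0,0,0]},{"gripper": 0,"delta_pos": [0.4,0,0],"dr": [0,0,0]},{"gripper": 0,"delta_pos": [0.4,0,0],"dr": [0,0,0]},{"gripper": 0,"delta_pos": [0.4,0,0],"dr": [0,0,0]}]'

```text
t: 14.5
ee_pos: [485.8, 61.2, 75.5]
orientation: [-0.015, 1.57, 0.016]
ft_force: [-0.3, 0.1, -0.4]
width: 13.5
```

Emit:
apply_moves --increments '[{"gripper": 0,"delta_pos": [0.3,0,0],"dr": [0,0,0]},{"gripper": 0,"delta_pos": [0.3,0,0],"dr": [0,0,0]},{"gripper": 0,"delta_pos": [0,0,0],"dr": [0,0,0]},{"gripper": 0,"delta_pos": [0,0,0],"dr": [0,0,0]},{"gripper": 0,"delta_pos": [0,0,0],"dr": [0,0,0]}]'

```text
t: 14.92
ee_pos: [485.9, 61.1, 70.0]
orientation: [-0.015, 1.57, 0.015]
ft_force: [0.1, -0.2, -1.4]
width: 14.4
```

Run:
```python
from h import *
z=ctrl.get_obs()['ee_pos'][2]; P=held(z-41.4)
print('sq pocket',box(P,(485.5,60.7),48,33,42)[2]); plan([485.7,60.0,55.5],1.05)
```

```text
bar 2293 [479.7  60.6  90.4] ctr-TCP [-3.4  2.5] [37. 32.] 21.2
disc 2177 [470.9  60.4  54.5] ctr-TCP [-6.5 -0.6] [37. 49.] 0.7
sq pocket ((482.2437438964844, 60.727596282958984), (57.33232879638672, 64.84207153320312), 0.8096932172775269)
t 14.97 ee [486.   61.2  70.1] yaw 1.1 tilt 0.07 q1 0.10 q6 -1.49 F [-0.3  0.4 -1.5] w 14.0
  turn dr [ 0.001  0.001 -0.001] (dyaw -0.0)  then shift cm [ 1.46 -0.12 -0.03]
```

Emit:
apply_moves --increments '[{"gripper": 0,"delta_pos": [0.4,0,0],"dr": [0,0,0]},{"gripper": 0,"delta_pos": [0.4,0,0],"dr": [0,0,0]},{"gripper": 0,"delta_pos": [0.4,0,0],"dr": [0,0,0]},{"gripper": 0,"delta_pos": [0.15,0,0],"dr": [0,0,0]},{"gripper": 0,"delta_pos": [0,0,0],"dr": [0,0,0]}]'

```text
t: 15.38
ee_pos: [485.5, 61.1, 55.9]
orientation: [-0.015, 1.571, 0.015]
ft_force: [-0.1, -0.7, -1.0]
width: 13.7
```

Emit:
apply_moves --increments '[{"gripper": 0,"delta_pos": [0,0,0],"dr": [0,0,0]},{"gripper": 0,"delta_pos": [0.1,0,0],"dr": [0,0,0]},{"gripper": 0,"delta_pos": [0,0,0],"dr": [0,0,0]},{"gripper": 0,"delta_pos": [0,0,0],"dr": [0,0,0]},{"gripper": 0,"delta_pos": [0,0,0],"dr": [0,0,0]}]'

```text
t: 15.8
ee_pos: [485.9, 61.2, 55.5]
orientation: [-0.015, 1.57, 0.015]
ft_force: [-0.5, -0.1, -1.3]
width: 13.7
```

Emit:
apply_moves --increments '[{"gripper": 0,"delta_pos": [0.1,0,0],"dr": [0,0,0]},{"gripper": 0,"delta_pos": [0,0,0],"dr": [0,0,0]},{"gripper": 25,"delta_pos": [0,0,0],"dr": [0,0,0]},{"gripper": 50,"delta_pos": [0,0,0],"dr": [0,0,0]},{"gripper": 50,"delta_pos": [0,0,0],"dr": [0,0,0]}]'

```text
t: 16.22
ee_pos: [486.0, 61.2, 54.6]
orientation: [-0.015, 1.569, 0.015]
ft_force: [0.1, 0.1, 0.7]
width: 30.7
```

Emit:
apply_moves --increments '[{"gripper": 50,"delta_pos": [0,0,0],"dr": [0,0,0]},{"gripper": 50,"delta_pos": [-1.5,0,0],"dr": [0,0,0]},{"gripper": 50,"delta_pos": [-2.5,0,0],"dr": [0,0,0]},{"gripper": 50,"delta_pos": [-2.5,0,0],"dr": [0,0,0]},{"gripper": 50,"delta_pos": [-2.5,0,0],"dr": [0,0,0]}]'

```text
t: 16.63
ee_pos: [485.4, 61.1, 145.1]
orientation: [-0.015, 1.571, 0.015]
ft_force: [1.0, -0.1, 0.4]
width: 44.0
```

Emit:
apply_moves --increments '[{"gripper": 50,"delta_pos": [-1,0,0],"dr": [0,0,0]},{"gripper": 50,"delta_pos": [0,0,0],"dr": [0,0,0]},{"gripper": 50,"delta_pos": [0,0,0],"dr": [0,0,0]},{"gripper": 50,"delta_pos": [0,0,0],"dr": [0,0,0]},{"gripper": 50,"delta_pos": [0,0,0],"dr": [0,0,0]}]'

```text
t: 17.05
ee_pos: [484.8, 61.0, 153.0]
orientation: [-0.015, 1.572, 0.015]
ft_force: [0.2, -0.0, 0.1]
width: 43.8
```

Run:
```python
from h import *
P=look((485.6,60.7),14)
t=grab('top'); comps(t,12,100,(400,620,-420,-150))
plan([473,-333.5,170],-19.5)
```

```text
bar (758, array([483.9,  60.9,  75.7]), ((485.1991882324219, 61.100181579589844), (39.49258804321289, 13.445354461669922), 0.8277300000190735))
disc (3378, array([482.7,  60.7,  39.3]), ((485.952392578125, 60.820556640625), (65.10099792480469, 64.44038391113281), 1.1298656463623047))
1 [369. 204.] 116 zt 93 | all [ 594.8 -410.3] [49. 18.] 0.8 | top [ 586.4 -418.1] [ 3. 21.] 86.3 
2 [315. 208.] 222 zt 66 | all [ 579.7 -232.5] [70. 44.] 68.6 | top [ 579.3 -231.2] [37. 14.] 72.1 | disc [ 580.1 -232.5] [68. 41.] 72.0 
3 [348. 210.] 226 zt 65 | all [ 575.5 -350.8] [41. 68.] 76.6 | top [ 575.4 -350.6] [14. 38.] 79.1 | disc [ 575.5 -351. ] [40. 68.] 76.6 
4 [344. 237.] 146 zt 65 | all [ 474.6 -333.9] [44. 43.] 66.9 | top [ 476.9 -334.8] [13. 38.] 69.3 | disc [ 474.5 -333.3] [45. 42.] 59.2 
t 17.15 ee [485.   61.1 153.2] yaw 1.1 tilt 0.08 q1 0.10 q6 -1.49 F [ 0.1 -1.1 -0. ] w 44.3
  turn dr [ 0.36  -0.001 -0.   ] (dyaw -20.6)  then shift cm [ -1.68 -37.59  12.04]
```

Emit:
apply_moves --increments '[{"gripper": 60,"delta_pos": [-0.5,0,0],"dr": [0.09,0,0]},{"gripper": 60,"delta_pos": [-0.5,0,0],"dr": [0.09,0,0]},{"gripper": 60,"delta_pos": [-0.5,0,0],"dr": [0.09,0,0]},{"gripper": 60,"delta_pos": [0,0,0],"dr": [0.09,0,0]},{"gripper": 60,"delta_pos": [0,-2.1,0.7],"dr": [0,0,0]}]'

```text
t: 17.57
ee_pos: [485.6, 40.6, 169.1]
orientation: [0.271, 1.553, -0.269]
ft_force: [0.9, 0.4, 0.1]
width: 52.7
```

Emit:
apply_moves --increments '[{"gripper": 60,"delta_pos": [0,-3.5,1.1],"dr": [0,0,0]},{"gripper": 60,"delta_pos": [0,-3.5,1.1],"dr": [0,0,0]},{"gripper": 60,"delta_pos": [0,-3.5,1.1],"dr": [0,0,0]},{"gripper": 60,"delta_pos": [0,-3.5,1.1],"dr": [0,0,0]},{"gripper": 60,"delta_pos": [0,-3.5,1.1],"dr": [0,0,0]}]'

```text
t: 17.98
ee_pos: [478.1, -145.9, 168.7]
orientation: [0.268, 1.554, -0.267]
ft_force: [0.5, 0.3, -0.3]
width: 52.5
```

Emit:
apply_moves --increments '[{"gripper": 60,"delta_pos": [0,-3.5,1.1],"dr": [0,0,0]},{"gripper": 60,"delta_pos": [0,-3.5,1.1],"dr": [0,0,0]},{"gripper": 60,"delta_pos": [0,-3.5,1.1],"dr": [0,0,0]},{"gripper": 60,"delta_pos": [0,-3.5,1.2],"dr": [0,0,0]},{"gripper": 60,"delta_pos": [0,-3.5,1.2],"dr": [0,0,0]}]'

```text
t: 18.4
ee_pos: [473.2, -330.0, 168.3]
orientation: [0.269, 1.555, -0.267]
ft_force: [0.5, -0.0, 0.1]
width: 53.0
```

Emit:
apply_moves --increments '[{"gripper": 60,"delta_pos": [0,-0.5,0.1],"dr": [0,0,0]},{"gripper": 60,"delta_pos": [0,0,0],"dr": [0,0,0]},{"gripper": 60,"delta_pos": [0,0,0],"dr": [0,0,0]},{"gripper": 60,"delta_pos": [0,0,0],"dr": [0,0,0]},{"gripper": 60,"delta_pos": [0,0,0],"dr": [0,0,0]}]'

```text
t: 18.82
ee_pos: [473.2, -331.8, 169.0]
orientation: [0.267, 1.554, -0.265]
ft_force: [-0.4, 0.0, 0.0]
width: 52.6
```

Run:
```python
from h import *
P=look((473,-333.5)); plan([473,-333.5,41],-19.5)
```

```text
bar (610, array([ 472.9, -333.4,   61.6]), ((473.7570495605469, -333.8406066894531), (13.961134910583496, 38.68654251098633), 72.92933654785156))
disc (965, array([ 471.7, -332.8,   26.1]), ((471.9937744140625, -333.4250183105469), (43.768455505371094, 45.327491760253906), 70.96631622314453))
t 18.87 ee [ 473.3 -331.9  169.1] yaw -19.4 tilt 0.06 q1 -0.63 q6 -1.87 F [ 0.2  0.3 -0.8] w 52.6
  turn dr [ 0.001  0.    -0.001] (dyaw -0.1)  then shift cm [12.81 -0.16  0.02]
```

Emit:
apply_moves --increments '[{"gripper": 60,"delta_pos": [1.5,-0.17,0.05],"dr": [-0.02,0,0]},{"gripper": 60,"delta_pos": [2.5,0,0],"dr": [0,0,0]},{"gripper": 60,"delta_pos": [2.5,0,0],"dr": [0,0,0]},{"gripper": 60,"delta_pos": [1.9,0,0],"dr": [0,0,0]},{"gripper": 60,"delta_pos": [0,0,0],"dr": [0,0,0]}]'

```text
t: 19.28
ee_pos: [471.4, -332.5, 82.0]
orientation: [0.254, 1.561, -0.248]
ft_force: [0.4, 0.1, -0.7]
width: 52.8
```

Emit:
apply_moves --increments '[{"gripper": 60,"delta_pos": [0,0,0],"dr": [0,0,0]},{"gripper": 60,"delta_pos": [0,0,0],"dr": [0,0,0]},{"gripper": 60,"delta_pos": [0,0,0],"dr": [0,0,0]},{"gripper": 60,"delta_pos": [0,0,0],"dr": [0,0,0]},{"gripper": 60,"delta_pos": [0,0,0],"dr": [0,0,0]}]'

```text
t: 19.7
ee_pos: [473.8, -335.4, 86.4]
orientation: [0.251, 1.554, -0.252]
ft_force: [-0.2, 0.6, -0.3]
width: 52.6
```

Run:
```python
from h import *
P=look((473,-333.5)); plan([473.5,-333.7,41],-18.5)
A=P.reshape(-1,3);A=A[(abs(A[:,0]-473)<40)&(abs(A[:,1]+333)<40)&(A[:,2]>20)&(A[:,2]<30)][:,:2].astype(np.float32)
hull=cv2.convexHull(A)[:,0]; print(cv2.approxPolyDP(hull,3,True)[:,0].round(0).tolist())
B=P.reshape(-1,3);B=B[(abs(B[:,0]-473)<40)&(abs(B[:,1]+333)<40)&(B[:,2]>58)&(B[:,2]<70)][:,:2]
w,v=np.linalg.eigh(np.cov(B.T));print('PCA yaw',np.degrees(np.arctan(v[1,1]/v[0,1])))
```

```text
bar (1178, array([ 472.2, -333.3,   61.5]), ((473.65411376953125, -333.8446350097656), (13.878378868103027, 39.11658477783203), 72.36063385009766))
disc (1699, array([ 470.9, -333. ,   26.1]), ((471.89373779296875, -333.1918029785156), (44.62461853027344, 45.607688903808594), 74.87952423095703))
t 19.75 ee [ 473.6 -335.4   86.2] yaw -18.4 tilt 0.13 q1 -0.64 q6 -1.89 F [-0.   0.2  0.6] w 52.5
  turn dr [ 0.002  0.002 -0.   ] (dyaw -0.1)  then shift cm [ 4.52  0.16 -0.07]
[[491.0, -349.0], [496.0, -331.0], [494.0, -317.0], [469.0, -309.0], [450.0, -326.0], [456.0, -351.0], [480.0, -358.0]]
PCA yaw -17.32500271857463
```

Emit:
apply_moves --increments '[{"gripper": 60,"delta_pos": [0.5,0.15,-0.03],"dr": [-0.013,0,0]},{"gripper": 60,"delta_pos": [1.5,0,0],"dr": [0,0,0]},{"gripper": 60,"delta_pos": [1.5,0,0],"dr": [0,0,0]},{"gripper": 60,"delta_pos": [1.0,0,0],"dr": [0,0,0]},{"gripper": 60,"delta_pos": [0,0,0],"dr": [0,0,0]}]'

```text
t: 20.17
ee_pos: [472.2, -332.6, 38.2]
orientation: [0.243, 1.56, -0.24]
ft_force: [-0.1, -0.9, -0.0]
width: 52.6
```

Emit:
apply_moves --increments '[{"gripper": 30,"delta_pos": [0,0,0],"dr": [0,0,0]},{"gripper": 0,"delta_pos": [0,0,0],"dr": [0,0,0]},{"gripper": 0,"delta_pos": [0,0,0],"dr": [0,0,0]},{"gripper": 0,"delta_pos": [0,0,0],"dr": [0,0,0]},{"gripper": 0,"delta_pos": [0,0,0],"dr": [0,0,0]}]'

```text
t: 20.58
ee_pos: [473.7, -333.8, 40.8]
orientation: [0.242, 1.556, -0.241]
ft_force: [1.3, 0.3, -0.3]
width: 22.9
```

Emit:
apply_moves --increments '[{"gripper": 0,"delta_pos": [0,0,0],"dr": [0,0,0]},{"gripper": 0,"delta_pos": [0,0,0],"dr": [0,0,0]},{"gripper": 0,"delta_pos": [0,0,0],"dr": [0,0,0]},{"gripper": 0,"delta_pos": [0,0,0],"dr": [0,0,0]},{"gripper": 0,"delta_pos": [0,0,0],"dr": [0,0,0]}]'

```text
t: 21.0
ee_pos: [473.6, -333.6, 40.5]
orientation: [0.242, 1.556, -0.241]
ft_force: [0.0, 0.7, 3.3]
width: 13.6
```

Run:
```python
from h import *
plan([487.2,-23.0,125],1.05)
```

```text
t 21.00 ee [ 473.6 -333.6   40.5] yaw -17.6 tilt 0.07 q1 -0.63 q6 -1.90 F [0.  0.7 3.3] w 13.6
  turn dr [-0.326  0.001 -0.001] (dyaw 18.7)  then shift cm [-8.45 31.03  1.93]
```

Emit:
apply_moves --increments '[{"gripper": 0,"delta_pos": [-1,0,0],"dr": [0,0,0]},{"gripper": 0,"delta_pos": [-1.9,0,0],"dr": [-0.09,0,0]},{"gripper": 0,"delta_pos": [-1.9,0,0],"dr": [-0.09,0,0]},{"gripper": 0,"delta_pos": [-1.9,0,0],"dr": [-0.09,0,0]},{"gripper": 0,"delta_pos": [-1.6,0,0],"dr": [-0.056,0,0]}]'

```text
t: 21.42
ee_pos: [473.3, -333.6, 124.8]
orientation: [-0.018, 1.57, 0.018]
ft_force: [-0.5, -0.0, -1.4]
width: 13.9
```

Emit:
apply_moves --increments '[{"gripper": 0,"delta_pos": [0,3,0.2],"dr": [0,0,0]},{"gripper": 0,"delta_pos": [0,3,0.2],"dr": [0,0,0]},{"gripper": 0,"delta_pos": [0,3,0.2],"dr": [0,0,0]},{"gripper": 0,"delta_pos": [0,3,0.2],"dr": [0,0,0]},{"gripper": 0,"delta_pos": [0,3,0.2],"dr": [0,0,0]}]'

```text
t: 21.83
ee_pos: [480.3, -182.2, 123.8]
orientation: [-0.013, 1.57, 0.014]
ft_force: [0.2, -0.1, -1.5]
width: 13.7
```

Emit:
apply_moves --increments '[{"gripper": 0,"delta_pos": [0,3.5,0.2],"dr": [0,0,0]},{"gripper": 0,"delta_pos": [0,3.5,0.2],"dr": [0,0,0]},{"gripper": 0,"delta_pos": [0,3.5,0.2],"dr": [0,0,0]},{"gripper": 0,"delta_pos": [0,3.5,0.2],"dr": [0,0,0]},{"gripper": 0,"delta_pos": [0,2,0.1],"dr": [0,0,0]}]'

```text
t: 22.25
ee_pos: [486.2, -20.5, 123.8]
orientation: [-0.015, 1.57, 0.016]
ft_force: [0.3, 0.2, -1.1]
width: 14.2
```

Emit:
apply_moves --increments '[{"gripper": 0,"delta_pos": [1.2,0,0],"dr": [0,0,0]},{"gripper": 0,"delta_pos": [1.2,0,0],"dr": [0,0,0]},{"gripper": 0,"delta_pos": [1.2,0,0],"dr": [0,0,0]},{"gripper": 0,"delta_pos": [0,0,0],"dr": [0,0,0]},{"gripper": 0,"delta_pos": [0,0,0],"dr": [0,0,0]}]'

```text
t: 22.67
ee_pos: [486.2, -23.2, 87.4]
orientation: [-0.014, 1.571, 0.015]
ft_force: [-0.7, 0.1, -1.4]
width: 13.7
```

Emit:
apply_moves --increments '[{"gripper": 0,"delta_pos": [0,0,0],"dr": [0,0,0]},{"gripper": 0,"delta_pos": [0,0,0],"dr": [0,0,0]},{"gripper": 0,"delta_pos": [0,0,0],"dr": [0,0,0]},{"gripper": 0,"delta_pos": [0,0,0],"dr": [0,0,0]},{"gripper": 0,"delta_pos": [0,0,0],"dr": [0,0,0]}]'

```text
t: 23.08
ee_pos: [487.0, -23.4, 87.8]
orientation: [-0.014, 1.569, 0.014]
ft_force: [-1.6, 0.3, -2.2]
width: 14.1
```

Run:
```python
from h import *
z=ctrl.get_obs()['ee_pos'][2]; P=held(z-40.5)
print('hexS pocket',box(P,(487.2,-23.4),45,33,42)); plan([487.2,-23.4,54.5],1.05)
```

```text
bar 2240 [480.9 -23.9 109.3] ctr-TCP [-2.9  2.8] [36. 32.] 21.8
disc 1209 [473.9 -24.1  73. ] ctr-TCP [-8.1 -0.7] [33. 44.] 1.6
hexS pocket (1342, array([471.8, -22.6,  38.1]), ((478.92425537109375, -23.38064193725586), (52.25471878051758, 60.655460357666016), 0.9454532265663147))
t 23.13 ee [486.9 -23.4  87.7] yaw 1.0 tilt 0.08 q1 -0.07 q6 -1.66 F [ 0.6 -0.7 -1.8] w 14.2
  turn dr [-0.     0.001 -0.   ] (dyaw 0.0)  then shift cm [ 3.32 -0.    0.03]
```

View pics/wh.png

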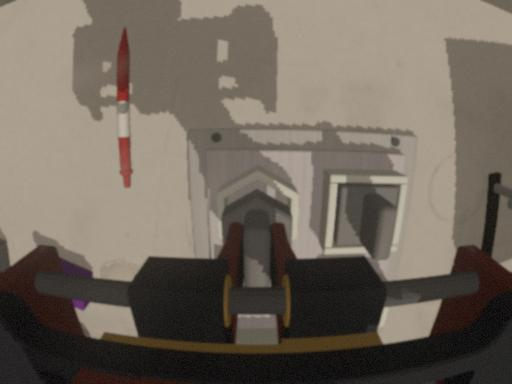

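Emit:
apply_moves --increments '[{"gripper": 0,"delta_pos": [0.3,0.06,-0.04],"dr": [0,0,0]},{"gripper": 0,"delta_pos": [0.4,0,0],"dr": [0,0,0]},{"gripper": 0,"delta_pos": [0.4,0,0],"dr": [0,0,0]},{"gripper": 0,"delta_pos": [0.4,0,0],"dr": [0,0,0]},{"gripper": 0,"delta_pos": [0.3,0,0],"dr": [0,0,0]}]'

```text
t: 23.55
ee_pos: [486.1, -22.6, 68.7]
orientation: [-0.014, 1.571, 0.015]
ft_force: [-0.5, 0.6, -1.2]
width: 13.9
```

Emit:
apply_moves --increments '[{"gripper": 0,"delta_pos": [0,0,0],"dr": [0,0,0]},{"gripper": 0,"delta_pos": [0,0,0],"dr": [0,0,0]},{"gripper": 0,"delta_pos": [0,0,0],"dr": [0,0,0]},{"gripper": 0,"delta_pos": [0,0,0],"dr": [0,0,0]},{"gripper": 0,"delta_pos": [0,0,0],"dr": [0,0,0]}]'

```text
t: 23.97
ee_pos: [486.5, -22.7, 69.6]
orientation: [-0.014, 1.569, 0.015]
ft_force: [0.4, -0.8, -1.7]
width: 13.3
```

Run:
```python
from h import *
z=ctrl.get_obs()['ee_pos'][2]; P=held(z-40.5)
plan([487.2,-23.4,54.5],1.05)
```

```text
bar 2235 [480.5 -23.3  91.1] ctr-TCP [-3.  -3.9] [32. 35.] 70.1
disc 1209 [473.5 -23.4  54.7] ctr-TCP [-8.1 -0.7] [33. 45.] 1.8
t 24.02 ee [486.5 -22.7  69.6] yaw 1.0 tilt 0.08 q1 -0.07 q6 -1.66 F [ 0.6  1.1 -1.2] w 13.8
  turn dr [-0.     0.001 -0.   ] (dyaw 0.0)  then shift cm [ 1.51 -0.07  0.07]
```

Centred in the pocket, no contact force; lower to the floor and release.

Emit:
apply_moves --increments '[{"gripper": 0,"delta_pos": [0.4,0,0],"dr": [0,0,0]},{"gripper": 0,"delta_pos": [0.4,0,0],"dr": [0,0,0]},{"gripper": 0,"delta_pos": [0.4,0,0],"dr": [0,0,0]},{"gripper": 0,"delta_pos": [0.2,0,0],"dr": [0,0,0]},{"gripper": 0,"delta_pos": [0,0,0],"dr": [0,0,0]}]'

```text
t: 24.43
ee_pos: [486.0, -22.6, 54.8]
orientation: [-0.014, 1.571, 0.015]
ft_force: [0.6, 0.0, -0.5]
width: 13.9
```

Emit:
apply_moves --increments '[{"gripper": 0,"delta_pos": [0.1,0,0],"dr": [0,0,0]},{"gripper": 0,"delta_pos": [0,0,0],"dr": [0,0,0]},{"gripper": 0,"delta_pos": [0,0,0],"dr": [0,0,0]},{"gripper": 0,"delta_pos": [0,0,0],"dr": [0,0,0]},{"gripper": 0,"delta_pos": [0,0,0],"dr": [0,0,0]}]'

```text
t: 24.85
ee_pos: [486.4, -22.7, 54.5]
orientation: [-0.014, 1.57, 0.015]
ft_force: [-0.2, -0.2, 0.3]
width: 13.7
```

Emit:
apply_moves --increments '[{"gripper": 25,"delta_pos": [0,0,0],"dr": [0,0,0]},{"gripper": 50,"delta_pos": [0,0,0],"dr": [0,0,0]},{"gripper": 50,"delta_pos": [0,0,0],"dr": [0,0,0]},{"gripper": 50,"delta_pos": [0,0,0],"dr": [0,0,0]},{"gripper": 50,"delta_pos": [-1.5,0,0],"dr": [0,0,0]}]'

```text
t: 25.27
ee_pos: [484.8, -22.6, 67.9]
orientation: [-0.014, 1.574, 0.015]
ft_force: [0.4, -0.2, 0.6]
width: 42.4
```

Emit:
apply_moves --increments '[{"gripper": 50,"delta_pos": [-2.5,0,0],"dr": [0,0,0]},{"gripper": 50,"delta_pos": [-2.5,0,0],"dr": [0,0,0]},{"gripper": 60,"delta_pos": [-2.5,0,0],"dr": [0,0,0]},{"gripper": 60,"delta_pos": [-2,0,0],"dr": [0,0,0]},{"gripper": 60,"delta_pos": [-1,0,0],"dr": [0,0,0]}]'

```text
t: 25.68
ee_pos: [487.4, -22.8, 176.9]
orientation: [-0.014, 1.566, 0.014]
ft_force: [-0.2, 1.3, -0.0]
width: 52.4
```

Emit:
apply_moves --increments '[{"gripper": 60,"delta_pos": [0,0,0],"dr": [0,0,0]},{"gripper": 60,"delta_pos": [0,0,0],"dr": [0,0,0]},{"gripper": 60,"delta_pos": [0,0,0],"dr": [0,0,0]},{"gripper": 60,"delta_pos": [0,0,0],"dr": [0,0,0]},{"gripper": 60,"delta_pos": [0,0,0],"dr": [0,0,0]}]'

```text
t: 26.1
ee_pos: [485.5, -22.7, 173.2]
orientation: [-0.014, 1.572, 0.015]
ft_force: [-0.7, 0.3, -0.8]
width: 52.4
```

Run:
```python
from h import *
P=look((487.2,-23.4),14)
t=grab('top'); comps(t,12,100,(400,640,-420,-150))
plan([573,-349.5,175],-12.2)
```

```text
bar (665, array([485.6, -23. ,  75.5]), ((486.938720703125, -22.88579559326172), (39.86243438720703, 13.709035873413086), 0.6905517578125))
disc (2044, array([483.5, -23. ,  39.2]), ((486.8636779785156, -22.973520278930664), (59.852848052978516, 68.00502014160156), 89.50639343261719))
1 [369. 204.] 121 zt 94 | all [ 593.9 -411.5] [17. 49.] 89.9 | top [ 590.2 -417.6] [ 5. 35.] 89.9 
2 [315. 208.] 220 zt 65 | all [ 579.5 -233. ] [69. 41.] 72.1 | top [ 579.3 -232.3] [39. 13.] 71.2 | disc [ 579.7 -232.4] [68. 41.] 71.7 
3 [348. 210.] 225 zt 65 | all [ 575.5 -351.1] [41. 68.] 77.7 | top [ 574.7 -350.8] [14. 41.] 76.4 | disc [ 575.6 -351.1] [41. 68.] 77.7 
t 26.20 ee [485.8 -22.7 173.6] yaw 1.0 tilt 0.05 q1 -0.07 q6 -1.66 F [ 0.3  0.3 -0.2] w 52.4
  turn dr [ 0.231 -0.001 -0.001] (dyaw -13.2)  then shift cm [ -0.14 -30.1   15.43]
```

Emit:
apply_moves --increments '[{"gripper": 60,"delta_pos": [0,0,0],"dr": [0.08,0,0]},{"gripper": 60,"delta_pos": [0,0,0],"dr": [0.08,0,0]},{"gripper": 60,"delta_pos": [0,0,0],"dr": [0.07,0,0]},{"gripper": 60,"delta_pos": [0,-2,1],"dr": [0,0,0]},{"gripper": 60,"delta_pos": [0,-3,1.6],"dr": [0,0,0]}]'

```text
t: 26.62
ee_pos: [500.4, -75.9, 173.9]
orientation: [0.165, 1.565, -0.163]
ft_force: [0.5, 0.5, 1.0]
width: 52.7
```

Emit:
apply_moves --increments '[{"gripper": 60,"delta_pos": [0,-3,1.6],"dr": [0,0,0]},{"gripper": 60,"delta_pos": [0,-3,1.6],"dr": [0,0,0]},{"gripper": 60,"delta_pos": [0,-3,1.6],"dr": [0,0,0]},{"gripper": 60,"delta_pos": [0,-3,1.6],"dr": [0,0,0]},{"gripper": 60,"delta_pos": [0,-3,1.6],"dr": [0,0,0]}]'

```text
t: 27.03
ee_pos: [547.9, -242.2, 173.8]
orientation: [0.167, 1.564, -0.166]
ft_force: [1.2, -0.1, -0.2]
width: 53.0
```

Emit:
apply_moves --increments '[{"gripper": 60,"delta_pos": [0,-3,1.6],"dr": [0,0,0]},{"gripper": 60,"delta_pos": [0,-3,1.6],"dr": [0,0,0]},{"gripper": 60,"delta_pos": [0,-3,1.6],"dr": [0,0,0]},{"gripper": 60,"delta_pos": [0,-1,0],"dr": [0,0,0]},{"gripper": 60,"delta_pos": [0,0,0],"dr": [0,0,0]}]'

```text
t: 27.45
ee_pos: [573.2, -350.8, 173.4]
orientation: [0.169, 1.564, -0.168]
ft_force: [-0.2, -0.5, -0.5]
width: 52.3
```

Emit:
apply_moves --increments '[{"gripper": 60,"delta_pos": [0,0,0],"dr": [0,0,0]},{"gripper": 60,"delta_pos": [0,0,0],"dr": [0,0,0]},{"gripper": 60,"delta_pos": [0,0,0],"dr": [0,0,0]},{"gripper": 60,"delta_pos": [0,0,0],"dr": [0,0,0]},{"gripper": 60,"delta_pos": [0,0,0],"dr": [0,0,0]}]'

```text
t: 27.87
ee_pos: [573.9, -347.3, 174.6]
orientation: [0.166, 1.564, -0.165]
ft_force: [-0.7, 0.2, -0.1]
width: 52.5
```

Run:
```python
from h import *
P=look((573,-350)); plan([573,-350,46],-12.2)
e=ctrl.get_obs()['ee_pos']; cv2.imwrite('pics/w4.png',cv2.imread('pics/wh.png'))
d=dict(np.load('last_wrist.npz')); cv2.imwrite('pics/w4.png',d['img'][:,:,::-1])
for nm,A in(('wrist',P.reshape(-1,3)),('top',cloud(dict(np.load('last_top.npz'))).reshape(-1,3))):
  for y0 in range(-400,-480,-20):
    B=A[(abs(A[:,0]-560)<60)&(A[:,1]<y0)&(A[:,1]>y0-20)&(A[:,2]<130)]
    if len(B): print(nm,y0,len(B),np.percentile(B[:,2],[50,99]).round(0))
```

```text
bar (604, array([ 571.5, -349.7,   61.5]), ((572.5228881835938, -349.8484191894531), (13.445554733276367, 39.363975524902344), 77.56307220458984))
disc (1737, array([ 568.3, -349. ,   26.3]), ((572.6513061523438, -350.0260314941406), (39.87577438354492, 68.64497375488281), 78.22331237792969))
t 27.92 ee [ 573.9 -347.6  174.6] yaw -12.1 tilt 0.07 q1 -0.56 q6 -1.92 F [ 0.4  0.2 -0.3] w 52.8
  turn dr [ 0.002  0.001 -0.001] (dyaw -0.1)  then shift cm [12.86 -0.26 -0.04]
wrist -400 2559 [ 1. 93.]
wrist -420 2692 [ 70. 107.]
wrist -440 2228 [ 51. 108.]
wrist -460 1765 [ 30. 106.]
top -400 285 [ 3. 94.]
top -420 238 [ 37. 110.]
top -440 223 [ 21. 112.]
top -460 194 [ 19. 108.]
```

View pics/w4.png

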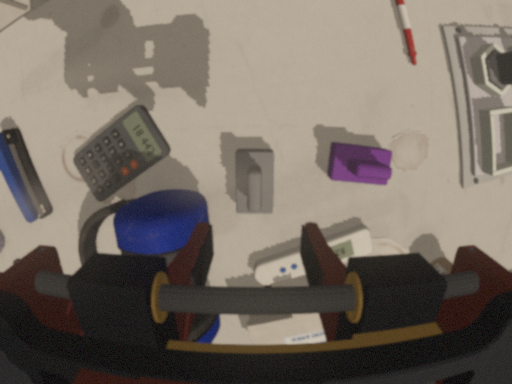

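Emit:
apply_moves --increments '[{"gripper": 60,"delta_pos": [1.5,-0.23,-0.08],"dr": [0,0,0]},{"gripper": 60,"delta_pos": [2.5,0,0],"dr": [0,0,0]},{"gripper": 60,"delta_pos": [2.5,0,0],"dr": [0,0,0]},{"gripper": 60,"delta_pos": [2.0,0,0],"dr": [0,0,0]},{"gripper": 60,"delta_pos": [0.5,0,0],"dr": [0,0,0]}]'

```text
t: 28.33
ee_pos: [570.7, -348.9, 81.0]
orientation: [0.168, 1.568, -0.164]
ft_force: [-0.8, -0.4, 0.8]
width: 52.7
```

Emit:
apply_moves --increments '[{"gripper": 60,"delta_pos": [0,0,0],"dr": [0,0,0]},{"gripper": 60,"delta_pos": [0,0,0],"dr": [0,0,0]},{"gripper": 60,"delta_pos": [0,0,0],"dr": [0,0,0]},{"gripper": 60,"delta_pos": [0,0,0],"dr": [0,0,0]},{"gripper": 60,"delta_pos": [0,0,0],"dr": [0,0,0]}]'

```text
t: 28.75
ee_pos: [573.3, -350.8, 85.7]
orientation: [0.166, 1.562, -0.166]
ft_force: [-0.7, 0.3, -0.1]
width: 52.8
```

Run:
```python
from h import *
P=look((573,-350)); plan([572.6,-350,46.5],-12.1)
```

```text
bar (1200, array([ 570.5, -349.6,   61.5]), ((572.3287963867188, -349.8663330078125), (13.865764617919922, 39.5520133972168), 77.33525848388672))
disc (3072, array([ 566.5, -348.7,   26.3]), ((572.4249267578125, -349.97930908203125), (40.3297233581543, 67.83728790283203), 77.82894897460938))
t 28.80 ee [ 573.1 -350.8   85.5] yaw -12.1 tilt 0.14 q1 -0.57 q6 -1.93 F [ 0.3 -0.2 -0.9] w 52.6
  turn dr [-0.001  0.002 -0.   ] (dyaw 0.0)  then shift cm [ 3.9   0.07 -0.06]
```

Emit:
apply_moves --increments '[{"gripper": 60,"delta_pos": [0.5,0.07,-0.07],"dr": [0.003,0.002,0]},{"gripper": 60,"delta_pos": [1.2,0,0],"dr": [0,0,0]},{"gripper": 60,"delta_pos": [1.2,0,0],"dr": [0,0,0]},{"gripper": 60,"delta_pos": [0.9,0,0],"dr": [0,0,0]},{"gripper": 60,"delta_pos": [0,0,0],"dr": [0,0,0]}]'

```text
t: 29.22
ee_pos: [570.2, -348.4, 43.0]
orientation: [0.171, 1.57, -0.166]
ft_force: [-1.2, 0.4, 0.1]
width: 52.9
```

Emit:
apply_moves --increments '[{"gripper": 30,"delta_pos": [0,0,0],"dr": [0,0,0]},{"gripper": 0,"delta_pos": [0,0,0],"dr": [0,0,0]},{"gripper": 0,"delta_pos": [0,0,0],"dr": [0,0,0]},{"gripper": 0,"delta_pos": [0,0,0],"dr": [0,0,0]},{"gripper": 0,"delta_pos": [0,0,0],"dr": [0,0,0]}]'

```text
t: 29.63
ee_pos: [572.3, -349.8, 46.9]
orientation: [0.169, 1.565, -0.168]
ft_force: [-1.1, 1.2, 0.3]
width: 22.7
```

Emit:
apply_moves --increments '[{"gripper": 0,"delta_pos": [0,0,0],"dr": [0,0,0]},{"gripper": 0,"delta_pos": [0,0,0],"dr": [0,0,0]},{"gripper": 0,"delta_pos": [0,0,0],"dr": [0,0,0]},{"gripper": 0,"delta_pos": [0,0,0],"dr": [0,0,0]},{"gripper": 0,"delta_pos": [0,0,0],"dr": [0,0,0]}]'

```text
t: 30.05
ee_pos: [572.2, -349.6, 46.7]
orientation: [0.169, 1.565, -0.168]
ft_force: [-1.5, 1.4, 3.7]
width: 13.9
```

Run:
```python
from h import *
plan([579,-21.5,130],1.05)
```

```text
t 30.05 ee [ 572.2 -349.6   46.7] yaw -12.3 tilt 0.06 q1 -0.57 q6 -1.92 F [-1.5  1.4  3.7] w 13.9
  turn dr [-0.233 -0.001 -0.001] (dyaw 13.4)  then shift cm [-8.33 32.79  1.28]
```

Emit:
apply_moves --increments '[{"gripper": 0,"delta_pos": [-1,0,0],"dr": [0,0,0]},{"gripper": 0,"delta_pos": [-2,0,0],"dr": [0,0,0]},{"gripper": 0,"delta_pos": [-2.2,0,0],"dr": [-0.08,0,0]},{"gripper": 0,"delta_pos": [-2.2,0,0],"dr": [-0.08,0,0]},{"gripper": 0,"delta_pos": [-2,0,0],"dr": [-0.073,0,0]}]'

```text
t: 30.47
ee_pos: [571.8, -349.6, 141.6]
orientation: [-0.017, 1.572, 0.018]
ft_force: [0.8, -0.2, -2.3]
width: 13.5
```

Emit:
apply_moves --increments '[{"gripper": 0,"delta_pos": [0,3.2,0.12],"dr": [0,0,0]},{"gripper": 0,"delta_pos": [0,3.2,0.12],"dr": [0,0,0]},{"gripper": 0,"delta_pos": [0,3.2,0.12],"dr": [0,0,0]},{"gripper": 0,"delta_pos": [0,3.2,0.12],"dr": [0,0,0]},{"gripper": 0,"delta_pos": [0,3.2,0.12],"dr": [0,0,0]}]'

```text
t: 30.88
ee_pos: [574.6, -188.2, 140.8]
orientation: [-0.013, 1.572, 0.015]
ft_force: [0.8, 0.4, -2.2]
width: 13.8
```

Emit:
apply_moves --increments '[{"gripper": 0,"delta_pos": [0,3.5,0.12],"dr": [0,0,0]},{"gripper": 0,"delta_pos": [0,3.5,0.12],"dr": [0,0,0]},{"gripper": 0,"delta_pos": [0,3.5,0.12],"dr": [0,0,0]},{"gripper": 0,"delta_pos": [0,3.5,0.12],"dr": [0,0,0]},{"gripper": 0,"delta_pos": [0,2.7,0.1],"dr": [0,0,0]}]'

```text
t: 31.3
ee_pos: [577.3, -20.1, 141.0]
orientation: [-0.014, 1.572, 0.016]
ft_force: [0.6, -0.7, -2.2]
width: 13.6
```

Emit:
apply_moves --increments '[{"gripper": 0,"delta_pos": [0,0,0],"dr": [0,0,0]},{"gripper": 0,"delta_pos": [1.5,0,0],"dr": [0,0,0]},{"gripper": 0,"delta_pos": [1.5,0,0],"dr": [0,0,0]},{"gripper": 0,"delta_pos": [1.5,0,0],"dr": [0,0,0]},{"gripper": 0,"delta_pos": [0,0,0],"dr": [0,0,0]}]'

```text
t: 31.72
ee_pos: [575.9, -22.7, 93.4]
orientation: [-0.013, 1.576, 0.015]
ft_force: [-0.7, 0.2, -2.1]
width: 14.0
```

Emit:
apply_moves --increments '[{"gripper": 0,"delta_pos": [0,0,0],"dr": [0,0,0]},{"gripper": 0,"delta_pos": [0,0,0],"dr": [0,0,0]},{"gripper": 0,"delta_pos": [0,0,0],"dr": [0,0,0]},{"gripper": 0,"delta_pos": [0,0,0],"dr": [0,0,0]},{"gripper": 0,"delta_pos": [0,0,0],"dr": [0,0,0]}]'

```text
t: 32.13
ee_pos: [578.4, -22.6, 96.4]
orientation: [-0.013, 1.57, 0.015]
ft_force: [-0.3, -0.5, -2.4]
width: 13.8
```

Run:
```python
from h import *
z=ctrl.get_obs()['ee_pos'][2]; P=held(z-46.7)
A=P.reshape(-1,3);A=A[(abs(A[:,0]-579)<60)&(A[:,1]<10)&(A[:,1]>-70)&(A[:,2]>34)&(A[:,2]<42)];print('obl pocket',len(A),A.min(0),A.max(0))
plan([579,-21.9,60.7],1.05)
```

```text
bar 2177 [574.1 -23.1 111.7] ctr-TCP [-1.2  2.7] [38. 31.] 19.3
disc 2460 [556.7 -23.3  76. ] ctr-TCP [-15.5  -0.7] [36. 40.] 1.0
obl pocket 1595 [519.2185563  -50.55650705  34.09130268] [609.29108685   6.44585129  40.94521624]
t 32.18 ee [578.2 -22.6  96.3] yaw 1.0 tilt 0.05 q1 -0.06 q6 -1.65 F [ 0.   0.5 -1.5] w 13.7
  turn dr [-0.    -0.    -0.001] (dyaw 0.0)  then shift cm [3.56 0.06 0.08]
```

View pics/wh.png

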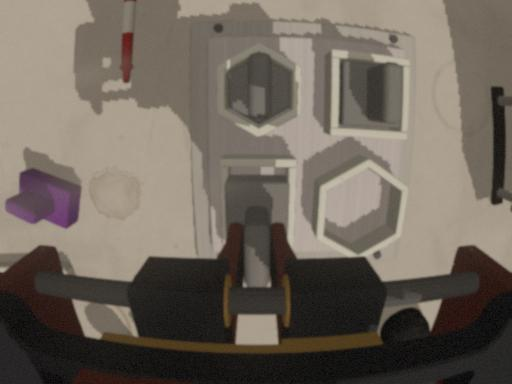

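Emit:
apply_moves --increments '[{"gripper": 0,"delta_pos": [0,0.13,0.03],"dr": [0,0,0]},{"gripper": 0,"delta_pos": [0.5,0,0],"dr": [0,0,0]},{"gripper": 0,"delta_pos": [0.3,0,0],"dr": [0,0,0]},{"gripper": 0,"delta_pos": [0,0,0],"dr": [0,0,0]},{"gripper": 0,"delta_pos": [0,0,0],"dr": [0,0,0]}]'

```text
t: 32.6
ee_pos: [577.8, -21.1, 87.1]
orientation: [-0.014, 1.573, 0.015]
ft_force: [-1.0, -0.4, -2.0]
width: 13.8
```

Emit:
apply_moves --increments '[{"gripper": 0,"delta_pos": [0,0,0],"dr": [0,0,0]},{"gripper": 0,"delta_pos": [0.3,0,0],"dr": [0,0,0]},{"gripper": 0,"delta_pos": [0.3,0,0],"dr": [0,0,0]},{"gripper": 0,"delta_pos": [0.3,0,0],"dr": [0,0,0]},{"gripper": 0,"delta_pos": [0.3,0,0],"dr": [0,0,0]}]'

```text
t: 33.02
ee_pos: [578.0, -21.1, 75.3]
orientation: [-0.014, 1.572, 0.015]
ft_force: [0.5, -0.4, -2.1]
width: 14.1
```

Emit:
apply_moves --increments '[{"gripper": 0,"delta_pos": [0,0,0],"dr": [0,0,0]},{"gripper": 0,"delta_pos": [0,0,0],"dr": [0,0,0]},{"gripper": 0,"delta_pos": [0,0,0],"dr": [0,0,0]},{"gripper": 0,"delta_pos": [0,0,0],"dr": [0,0,0]},{"gripper": 0,"delta_pos": [0,0,0],"dr": [0,0,0]}]'

```text
t: 33.43
ee_pos: [578.3, -21.2, 75.8]
orientation: [-0.014, 1.571, 0.015]
ft_force: [0.3, 0.4, -2.8]
width: 13.6
```

Run:
```python
from h import *
z=ctrl.get_obs()['ee_pos'][2]; P=held(z-46.7)
plan([579,-21.9,60.7],1.05)
```

```text
bar 2179 [574.  -21.7  91. ] ctr-TCP [-1.7  2.7] [38. 31.] 19.1
disc 2473 [556.6 -21.9  55.3] ctr-TCP [-15.6  -0.6] [36. 40.] 0.7
t 33.48 ee [578.2 -21.1  75.8] yaw 1.0 tilt 0.07 q1 -0.06 q6 -1.65 F [ 0.1 -0.2 -1.6] w 13.6
  turn dr [-0.    -0.001 -0.001] (dyaw 0.0)  then shift cm [ 1.51 -0.08  0.07]
```

Emit:
apply_moves --increments '[{"gripper": 0,"delta_pos": [0.4,0,0.03],"dr": [0,0,0]},{"gripper": 0,"delta_pos": [0.4,0,0],"dr": [0,0,0]},{"gripper": 0,"delta_pos": [0.4,0,0],"dr": [0,0,0]},{"gripper": 0,"delta_pos": [0.2,0,0],"dr": [0,0,0]},{"gripper": 0,"delta_pos": [0,0,0],"dr": [0,0,0]}]'

```text
t: 33.9
ee_pos: [578.1, -21.1, 61.0]
orientation: [-0.014, 1.573, 0.015]
ft_force: [-0.9, 0.2, -2.3]
width: 14.0
```

Emit:
apply_moves --increments '[{"gripper": 0,"delta_pos": [0.1,0,0],"dr": [0,0,0]},{"gripper": 0,"delta_pos": [0,0,0],"dr": [0,0,0]},{"gripper": 0,"delta_pos": [0,0,0],"dr": [0,0,0]},{"gripper": 0,"delta_pos": [0,0,0],"dr": [0,0,0]},{"gripper": 0,"delta_pos": [0,0,0],"dr": [0,0,0]}]'

```text
t: 34.32
ee_pos: [578.5, -21.1, 60.7]
orientation: [-0.013, 1.572, 0.015]
ft_force: [-1.1, 0.0, -2.5]
width: 13.9
```

Emit:
apply_moves --increments '[{"gripper": 0,"delta_pos": [0.1,0,0],"dr": [0,0,0]},{"gripper": 0,"delta_pos": [0,0,0],"dr": [0,0,0]},{"gripper": 25,"delta_pos": [0,0,0],"dr": [0,0,0]},{"gripper": 50,"delta_pos": [0,0,0],"dr": [0,0,0]},{"gripper": 50,"delta_pos": [0,0,0],"dr": [0,0,0]}]'

```text
t: 34.73
ee_pos: [578.6, -21.1, 59.7]
orientation: [-0.014, 1.571, 0.015]
ft_force: [0.0, 0.2, 0.8]
width: 30.5
```

Emit:
apply_moves --increments '[{"gripper": 50,"delta_pos": [0,0,0],"dr": [0,0,0]},{"gripper": 50,"delta_pos": [-1.5,0,0],"dr": [0,0,0]},{"gripper": 50,"delta_pos": [-2.5,0,0],"dr": [0,0,0]},{"gripper": 60,"delta_pos": [-3,0,0],"dr": [0,0,0]},{"gripper": 60,"delta_pos": [-3,0,0],"dr": [0,0,0]}]'

```text
t: 35.15
ee_pos: [577.9, -21.2, 160.1]
orientation: [-0.013, 1.574, 0.015]
ft_force: [0.0, 0.2, -1.0]
width: 51.6
```

Emit:
apply_moves --increments '[{"gripper": 60,"delta_pos": [-3,1,0.5],"dr": [0,0,0]},{"gripper": 60,"delta_pos": [-3,2,1],"dr": [0,0,0]},{"gripper": 60,"delta_pos": [-3,1,0.5],"dr": [0,0,0]},{"gripper": 60,"delta_pos": [-1,0,0],"dr": [0,0,0]},{"gripper": 60,"delta_pos": [0,0,0],"dr": [0,0,0]}]'

```text
t: 35.57
ee_pos: [599.5, 19.4, 262.4]
orientation: [-0.015, 1.566, 0.016]
ft_force: [-0.0, 0.6, 0.4]
width: 53.0
```

Emit:
apply_moves --increments '[{"gripper": 60,"delta_pos": [0,0,0],"dr": [0,0,0]},{"gripper": 60,"delta_pos": [0,0,0],"dr": [0,0,0]},{"gripper": 60,"delta_pos": [0,0,0],"dr": [0,0,0]},{"gripper": 60,"delta_pos": [0,0,0],"dr": [0,0,0]},{"gripper": 60,"delta_pos": [0,0,0],"dr": [0,0,0]}]'

```text
t: 35.98
ee_pos: [597.3, 18.7, 258.3]
orientation: [-0.013, 1.574, 0.015]
ft_force: [-0.4, -0.6, 0.3]
width: 52.8
```

Run:
```python
from h import *
d=grab('wrist','w5.png');P=wcloud(d)
for n,c in(('hexS',(487,-23)),('sq',(485.5,61)),('obl',(579,-22))):
    print(n,box(P,c,30,70,82),'z top',box(P,c,30,38.9,45)[:2])
print('base edge',box(P,(533,20),130,3.5,9)[2])
print('plinth',box(P,(533,20),100,11.5,18)[2])
t=grab('top'); comps(t,12,100,(400,640,-420,-150))
plan([501.5,314.4,250],10.4)
```

```text
hexS (418, array([487.1, -22.5,  75.5]), ((486.69012451171875, -23.157377243041992), (14.970377922058105, 39.87607955932617), 89.8562240600586)) z top (722, array([488.2, -21.4,  40.2]))
sq (407, array([486.1,  60.2,  75.6]), ((485.3263854980469, 60.885986328125), (14.770052909851074, 39.73587417602539), 89.84017944335938)) z top (1027, array([486.9,  59.2,  40.3]))
obl (392, array([578.4, -21.1,  75.6]), ((578.8619384765625, -21.92915153503418), (38.80498504638672, 14.308582305908203), 0.618058443069458)) z top (1045, array([576.7, -19.8,  40.3]))
base edge ((532.3821411132812, 19.601051330566406), (216.6277618408203, 199.11444091796875), 0.797149658203125)
plinth ((532.327880859375, 19.48955535888672), (183.6008758544922, 166.87562561035156), 1.0497775077819824)
1 [369. 203.] 116 zt 93 | all [ 594.9 -411.5] [16. 50.] 88.0 | top [ 597.2 -417. ] [ 5. 35.] 85.5 
2 [315. 208.] 224 zt 66 | all [ 580.  -232.7] [68. 41.] 73.2 | top [ 578.3 -231.6] [38. 12.] 73.6 | disc [ 580.  -232.7] [68. 41.] 73.1 
t 36.08 ee [597.6  18.8 259. ] yaw 1.0 tilt 0.14 q1 0.01 q6 -1.58 F [0.5 0.5 0.2] w 52.9
  turn dr [-0.164 -0.002 -0.001] (dyaw 9.4)  then shift cm [ 0.9  30.81 -4.12]
```

View pics/w5.png

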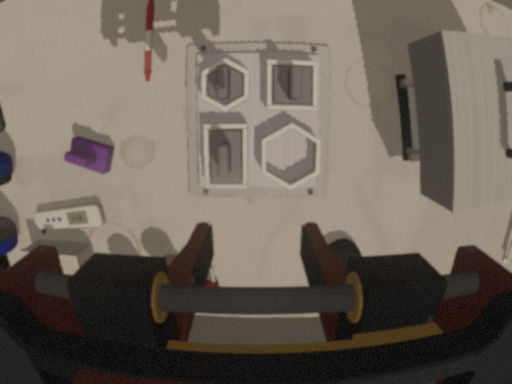

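Emit:
apply_moves --increments '[{"gripper": 60,"delta_pos": [0,0,0],"dr": [-0.082,0,0]},{"gripper": 60,"delta_pos": [0,0,0],"dr": [-0.082,0,0]},{"gripper": 60,"delta_pos": [0,2,-0.3],"dr": [0,0,0]},{"gripper": 60,"delta_pos": [0,3.2,-0.4],"dr": [0,0,0]},{"gripper": 60,"delta_pos": [0,3.2,-0.4],"dr": [0,0,0]}]'

```text
t: 36.5
ee_pos: [571.7, 99.8, 259.6]
orientation: [-0.141, 1.567, 0.142]
ft_force: [0.4, 0.4, -0.2]
width: 52.7
```

Emit:
apply_moves --increments '[{"gripper": 60,"delta_pos": [0,3.2,-0.4],"dr": [0,0,0]},{"gripper": 60,"delta_pos": [0,3.2,-0.4],"dr": [0,0,0]},{"gripper": 60,"delta_pos": [0,3.2,-0.4],"dr": [0,0,0]},{"gripper": 60,"delta_pos": [0,3.2,-0.4],"dr": [0,0,0]},{"gripper": 60,"delta_pos": [0,3.2,-0.4],"dr": [0,0,0]}]'

```text
t: 36.92
ee_pos: [522.5, 254.8, 259.9]
orientation: [-0.142, 1.567, 0.144]
ft_force: [0.4, 0.3, 0.2]
width: 52.5
```

Emit:
apply_moves --increments '[{"gripper": 60,"delta_pos": [0.5,3.2,-0.5],"dr": [0,0,0]},{"gripper": 60,"delta_pos": [1,3.0,-0.5],"dr": [0,0,0]},{"gripper": 60,"delta_pos": [1,0,0],"dr": [0,0,0]},{"gripper": 60,"delta_pos": [1,0,0],"dr": [0,0,0]},{"gripper": 60,"delta_pos": [0,0,0],"dr": [0,0,0]}]'

```text
t: 37.33
ee_pos: [501.0, 311.5, 222.6]
orientation: [-0.144, 1.57, 0.143]
ft_force: [-0.9, 0.1, -0.7]
width: 52.9
```

Emit:
apply_moves --increments '[{"gripper": 60,"delta_pos": [0,0,0],"dr": [0,0,0]},{"gripper": 60,"delta_pos": [0,0,0],"dr": [0,0,0]},{"gripper": 60,"delta_pos": [0,0,0],"dr": [0,0,0]},{"gripper": 60,"delta_pos": [0,0,0],"dr": [0,0,0]},{"gripper": 60,"delta_pos": [0,0,0],"dr": [0,0,0]}]'

```text
t: 37.75
ee_pos: [502.6, 312.2, 225.6]
orientation: [-0.141, 1.566, 0.143]
ft_force: [-0.3, 0.1, 0.1]
width: 52.8
```

Run:
```python
from h import *
d=grab('wrist');P=wcloud(d)
print('handle',box(P,(502,314),70,167,190)); print('roof',box(P,(502,314),150,130,155)[2])
plan([501.5,314.4,160],10.4)
```

```text
handle (2409, array([497.7, 313.7, 176.7]), ((501.7122497558594, 314.78289794921875), (99.7475814819336, 14.100082397460938), 10.071595191955566))
roof ((493.64166259765625, 313.14337158203125), (185.11505126953125, 185.21299743652344), 10.293176651000977)
t 37.80 ee [502.5 312.3 225.5] yaw 10.4 tilt 0.08 q1 0.54 q6 -1.22 F [0.3 0.1 0.3] w 53.0
  turn dr [ 0.    -0.    -0.001] (dyaw -0.0)  then shift cm [ 6.55  0.22 -0.06]
```

Emit:
apply_moves --increments '[{"gripper": 60,"delta_pos": [1.0,0.24,-0.03],"dr": [0.003,0,0]},{"gripper": 60,"delta_pos": [2,0,0],"dr": [0,0,0]},{"gripper": 60,"delta_pos": [2,0,0],"dr": [0,0,0]},{"gripper": 60,"delta_pos": [1.2,0,0],"dr": [0,0,0]},{"gripper": 60,"delta_pos": [0,0,0],"dr": [0,0,0]}]'

```text
t: 38.22
ee_pos: [499.5, 314.0, 159.9]
orientation: [-0.142, 1.572, 0.14]
ft_force: [-0.1, -0.3, 0.3]
width: 52.5
```

Emit:
apply_moves --increments '[{"gripper": 60,"delta_pos": [0,0,0],"dr": [0,0,0]},{"gripper": 60,"delta_pos": [0,0,0],"dr": [0,0,0]},{"gripper": 60,"delta_pos": [0,0,0],"dr": [0,0,0]},{"gripper": 60,"delta_pos": [0,0,0],"dr": [0,0,0]},{"gripper": 60,"delta_pos": [0,0,0],"dr": [0,0,0]}]'

```text
t: 38.63
ee_pos: [501.7, 315.2, 163.9]
orientation: [-0.139, 1.566, 0.142]
ft_force: [-0.2, 0.3, 0.1]
width: 52.9
```

Run:
```python
from h import *
d=grab('wrist');P=wcloud(d)
print('handle',box(P,(502,314),70,167,182)[2])
plan([501.7,314.6,160],10.2)
```

```text
handle ((501.3731994628906, 314.5903015136719), (69.20464324951172, 82.15219116210938), 61.470191955566406)
t 38.68 ee [501.6 315.2 163.7] yaw 10.3 tilt 0.09 q1 0.54 q6 -1.21 F [ 0.2 -0.   0.9] w 52.5
  turn dr [ 0.001  0.    -0.002] (dyaw -0.1)  then shift cm [ 0.37 -0.06 -0.  ]
```

Emit:
apply_moves --increments '[{"gripper": 60,"delta_pos": [0.3,-0.06,0],"dr": [0,0,0]},{"gripper": 40,"delta_pos": [0,0,0],"dr": [0,0,0]},{"gripper": 20,"delta_pos": [0,0,0],"dr": [0,0,0]},{"gripper": 0,"delta_pos": [0,0,0],"dr": [0,0,0]},{"gripper": 0,"delta_pos": [0,0,0],"dr": [0,0,0]}]'

```text
t: 39.1
ee_pos: [501.4, 314.4, 160.0]
orientation: [-0.14, 1.567, 0.142]
ft_force: [-0.3, -0.1, -0.8]
width: 29.6
```

Emit:
apply_moves --increments '[{"gripper": 0,"delta_pos": [0,0,0],"dr": [0,0,0]},{"gripper": 0,"delta_pos": [0,0,0],"dr": [0,0,0]},{"gripper": 0,"delta_pos": [0,0,0],"dr": [0,0,0]},{"gripper": 0,"delta_pos": [0,0,0],"dr": [0,0,0]},{"gripper": 0,"delta_pos": [0,0,0],"dr": [0,0,0]}]'

```text
t: 39.52
ee_pos: [501.4, 314.4, 160.1]
orientation: [-0.14, 1.567, 0.142]
ft_force: [-0.1, 0.1, -0.6]
width: 13.7
```

Run:
```python
from h import *
plan([532.5,19.5,225],1.0)
```

```text
t 39.52 ee [501.4 314.4 160.1] yaw 10.3 tilt 0.08 q1 0.54 q6 -1.21 F [-0.1  0.1 -0.6] w 13.7
  turn dr [ 0.162 -0.001 -0.001] (dyaw -9.3)  then shift cm [ -6.49 -29.54   2.59]
```

Emit:
apply_moves --increments '[{"gripper": 0,"delta_pos": [-0.5,0,0],"dr": [0,0,0]},{"gripper": 0,"delta_pos": [-1.5,0,0],"dr": [0,0,0]},{"gripper": 0,"delta_pos": [-2,0,0],"dr": [0,0,0]},{"gripper": 0,"delta_pos": [-2,0,0],"dr": [0,0,0]},{"gripper": 0,"delta_pos": [-0.8,0,0],"dr": [0,0,0]}]'

```text
t: 39.93
ee_pos: [502.1, 314.7, 230.3]
orientation: [-0.139, 1.565, 0.142]
ft_force: [1.4, 0.4, -4.9]
width: 13.9
```

Emit:
apply_moves --increments '[{"gripper": 0,"delta_pos": [0,0,0],"dr": [0.081,0,0]},{"gripper": 0,"delta_pos": [0,0,0],"dr": [0.081,0,0]},{"gripper": 0,"delta_pos": [0,-2,0.2],"dr": [0,0,0]},{"gripper": 0,"delta_pos": [0,-3,0.25],"dr": [0,0,0]},{"gripper": 0,"delta_pos": [0,-3,0.25],"dr": [0,0,0]}]'

```text
t: 40.35
ee_pos: [509.1, 233.9, 227.2]
orientation: [-0.015, 1.573, 0.015]
ft_force: [0.7, -0.1, -4.3]
width: 14.1
```

Emit:
apply_moves --increments '[{"gripper": 0,"delta_pos": [0,-3,0.25],"dr": [0,0,0]},{"gripper": 0,"delta_pos": [0,-3,0.25],"dr": [0,0,0]},{"gripper": 0,"delta_pos": [0,-3,0.25],"dr": [0,0,0]},{"gripper": 0,"delta_pos": [0,-3,0.25],"dr": [0,0,0]},{"gripper": 0,"delta_pos": [0,-3,0.25],"dr": [0,0,0]}]'

```text
t: 40.77
ee_pos: [524.3, 83.2, 227.2]
orientation: [-0.013, 1.573, 0.014]
ft_force: [0.5, 0.2, -4.1]
width: 14.0
```

Emit:
apply_moves --increments '[{"gripper": 0,"delta_pos": [0,-3,0.25],"dr": [0,0,0]},{"gripper": 0,"delta_pos": [0,-2.5,0.25],"dr": [0,0,0]},{"gripper": 0,"delta_pos": [0,-1,0.14],"dr": [0,0,0]},{"gripper": 0,"delta_pos": [0,0,0],"dr": [0,0,0]},{"gripper": 0,"delta_pos": [0,0,0],"dr": [0,0,0]}]'

```text
t: 41.18
ee_pos: [532.1, 19.7, 227.3]
orientation: [-0.011, 1.573, 0.013]
ft_force: [0.1, -0.0, -4.5]
width: 13.8
```

Emit:
apply_moves --increments '[{"gripper": 0,"delta_pos": [0,0,0],"dr": [0,0,0]},{"gripper": 0,"delta_pos": [0,0,0],"dr": [0,0,0]},{"gripper": 0,"delta_pos": [0,0,0],"dr": [0,0,0]},{"gripper": 0,"delta_pos": [0,0,0],"dr": [0,0,0]},{"gripper": 0,"delta_pos": [0,0,0],"dr": [0,0,0]}]'

```text
t: 41.6
ee_pos: [532.4, 20.4, 227.7]
orientation: [-0.013, 1.572, 0.015]
ft_force: [-0.1, -0.5, -5.4]
width: 13.8
```

```bash
cat >> h.py <<'E'
def roof(yaw):
    P=wcloud(grab('wrist')); x,y,z=ctrl.get_obs()['ee_pos']
    A=P.reshape(-1,3);A=A[(A[:,2]>z-25)&(A[:,2]<z-8)&(abs(A[:,0]-x)<150)&(abs(A[:,1]-y)<150)]
    print('roof',np.round(cv2.minAreaRect(A[:,:2].astype(np.float32))[2],2))
    c,s=np.cos(np.radians(yaw)),np.sin(np.radians(yaw));B=np.c_[(A[:,0]-x)*c+(A[:,1]-y)*s,-(A[:,0]-x)*s+(A[:,1]-y)*c]
    print('roof edges rel TCP',np.percentile(B,[.2,99.8],axis=0).round(1).tolist(), 'plane',np.linalg.lstsq(np.c_[A[:,:2]-[x,y],np.ones(len(A))],A[:,2]-z,rcond=None)[0].round(4))
E
python3 - <<'E'
from h import *
roof(1.0); plan([532.4,19.4,106],1.0)
E
```

```text
roof 1.03
roof edges rel TCP [[-100.2, -92.1], [92.7, 91.3]] plane [-8.00000e-04  7.00000e-04 -1.76492e+01]
t 41.65 ee [532.4  20.3 227.7] yaw 1.0 tilt 0.08 q1 0.02 q6 -1.57 F [-0.6 -0.1 -4. ] w 13.8
  turn dr [ 0.    -0.001 -0.001] (dyaw -0.0)  then shift cm [12.17 -0.09 -0.  ]
```

Emit:
apply_moves --increments '[{"gripper": 0,"delta_pos": [1,-0.05,-0.05],"dr": [0,0,0]},{"gripper": 0,"delta_pos": [2,0,0],"dr": [0,0,0]},{"gripper": 0,"delta_pos": [2,0,0],"dr": [0,0,0]},{"gripper": 0,"delta_pos": [2,0,0],"dr": [0,0,0]},{"gripper": 0,"delta_pos": [1,0,0],"dr": [0,0,0]}]'

```text
t: 42.07
ee_pos: [530.3, 19.4, 145.0]
orientation: [-0.013, 1.575, 0.014]
ft_force: [-1.2, -0.9, -4.3]
width: 14.0
```

Emit:
apply_moves --increments '[{"gripper": 0,"delta_pos": [0.8,0,0],"dr": [0,0,0]},{"gripper": 0,"delta_pos": [0.6,0,0],"dr": [0,0,0]},{"gripper": 0,"delta_pos": [0,0,0],"dr": [0,0,0]},{"gripper": 0,"delta_pos": [0,0,0],"dr": [0,0,0]},{"gripper": 0,"delta_pos": [0,0,0],"dr": [0,0,0]}]'

```text
t: 42.48
ee_pos: [532.5, 19.4, 134.5]
orientation: [-0.013, 1.57, 0.014]
ft_force: [-0.5, -0.8, -4.3]
width: 14.0
```

Run:
```python
from h import *
roof(1.0); plan([532.0,19.9,106],1.0)
```

```text
roof 1.06
roof edges rel TCP [[-100.1, -92.1], [92.8, 91.3]] plane [ 9.00000e-04  6.00000e-04 -1.77269e+01]
t 42.53 ee [532.6  19.4 134.6] yaw 1.0 tilt 0.07 q1 0.01 q6 -1.58 F [-0.1 -0.3 -4.1] w 14.0
  turn dr [-0.     0.001 -0.001] (dyaw 0.0)  then shift cm [ 2.86  0.05 -0.05]
```

Centred within 1 mm (5 mm play); continue down slowly.

Emit:
apply_moves --increments '[{"gripper": 0,"delta_pos": [0.6,0.03,-0.05],"dr": [0,0,0]},{"gripper": 0,"delta_pos": [0.6,0,0],"dr": [0,0,0]},{"gripper": 0,"delta_pos": [0.6,0,0],"dr": [0,0,0]},{"gripper": 0,"delta_pos": [0.5,0,0],"dr": [0,0,0]},{"gripper": 0,"delta_pos": [0,0,0],"dr": [0,0,0]}]'

```text
t: 42.95
ee_pos: [530.4, 19.7, 109.4]
orientation: [-0.013, 1.574, 0.014]
ft_force: [-0.0, -0.2, -4.3]
width: 13.6
```

Emit:
apply_moves --increments '[{"gripper": 0,"delta_pos": [0.2,0,0],"dr": [0,0,0]},{"gripper": 0,"delta_pos": [0.2,0,0],"dr": [0,0,0]},{"gripper": 0,"delta_pos": [0,0,0],"dr": [0,0,0]},{"gripper": 0,"delta_pos": [0,0,0],"dr": [0,0,0]},{"gripper": 0,"delta_pos": [0,0,0],"dr": [0,0,0]}]'

```text
t: 43.37
ee_pos: [531.5, 19.7, 106.9]
orientation: [-0.013, 1.571, 0.014]
ft_force: [0.4, 0.3, -4.0]
width: 13.6
```

Emit:
apply_moves --increments '[{"gripper": 0,"delta_pos": [0.1,0,0],"dr": [0,0,0]},{"gripper": 0,"delta_pos": [0.1,0,0],"dr": [0,0,0]},{"gripper": 0,"delta_pos": [0,0,0],"dr": [0,0,0]},{"gripper": 0,"delta_pos": [0,0,0],"dr": [0,0,0]},{"gripper": 0,"delta_pos": [0,0,0],"dr": [0,0,0]}]'

```text
t: 43.78
ee_pos: [531.6, 19.7, 106.1]
orientation: [-0.013, 1.571, 0.014]
ft_force: [-3.8, 0.6, 8.9]
width: 13.7
```

Emit:
apply_moves --increments '[{"gripper": 20,"delta_pos": [0,0,0],"dr": [0,0,0]},{"gripper": 40,"delta_pos": [0,0,0],"dr": [0,0,0]},{"gripper": 60,"delta_pos": [0,0,0],"dr": [0,0,0]},{"gripper": 60,"delta_pos": [0,0,0],"dr": [0,0,0]},{"gripper": 60,"delta_pos": [-0.5,0,0],"dr": [0,0,0]}]'

```text
t: 44.2
ee_pos: [530.8, 19.7, 109.2]
orientation: [-0.013, 1.573, 0.014]
ft_force: [0.1, 0.6, 0.6]
width: 40.8
```

Emit:
apply_moves --increments '[{"gripper": 60,"delta_pos": [-1.5,0,0],"dr": [0,0,0]},{"gripper": 60,"delta_pos": [-2.5,0,0],"dr": [0,0,0]},{"gripper": 60,"delta_pos": [-2.5,0,0],"dr": [0,0,0]},{"gripper": 60,"delta_pos": [-2.5,0,0.5],"dr": [0,0,0]},{"gripper": 60,"delta_pos": [-2.5,0,1],"dr": [0,0,0]}]'

```text
t: 44.62
ee_pos: [545.5, 19.8, 226.1]
orientation: [-0.013, 1.573, 0.014]
ft_force: [0.4, 0.4, -0.3]
width: 52.7
```

Emit:
apply_moves --increments '[{"gripper": 60,"delta_pos": [-2.5,0,2],"dr": [0,0,0]},{"gripper": 60,"delta_pos": [-1,0,1],"dr": [0,0,0]},{"gripper": 60,"delta_pos": [0,0,0],"dr": [0,0,0]},{"gripper": 60,"delta_pos": [0,0,0],"dr": [0,0,0]},{"gripper": 60,"delta_pos": [0,0,0],"dr": [0,0,0]}]'

```text
t: 45.03
ee_pos: [574.9, 20.3, 258.4]
orientation: [-0.013, 1.574, 0.014]
ft_force: [-0.3, -0.0, 0.4]
width: 52.5
```

Run:
```python
from h import *
d=grab('wrist','w6.png');P=wcloud(d)
print('handle',box(P,(532,20),70,112,135)); print('roof',box(P,(532,20),150,80,98))
A=P.reshape(-1,3);A=A[(A[:,2]>80)&(A[:,2]<96)&(abs(A[:,0]-532)<120)&(abs(A[:,1]-20)<110)]
print('plane',np.linalg.lstsq(np.c_[A[:,:2]-[532,20],np.ones(len(A))],A[:,2],rcond=None)[0])
print('base edge',box(P,(533,20),130,3.5,9)[2])
t=grab('top'); s=grab('scene','s6.png'); cv2.imwrite('pics/t6.png',cv2.resize(t['img'][:,:,::-1],(800,600)))
plan([590,20,250],1)
```

```text
handle (1361, array([531.5,  19.3, 122.8]), ((532.2576904296875, 19.14004898071289), (98.34075927734375, 13.267416000366211), 1.2239903211593628))
roof (27093, array([528.3,  19.2,  88.5]), ((532.7874145507812, 19.267555236816406), (202.6980438232422, 185.1332244873047), 0.9995471835136414))
plane [1.03968354e-04 3.19826371e-05 8.84613191e+01]
base edge None
t 45.18 ee [575.1  20.3 258.4] yaw 1.0 tilt 0.23 q1 0.01 q6 -1.57 F [-0.4  0.1 -0.6] w 52.8
  turn dr [-0.    -0.004 -0.001] (dyaw 0.0)  then shift cm [ 0.84 -0.06  1.49]
```

View pics/w6.png

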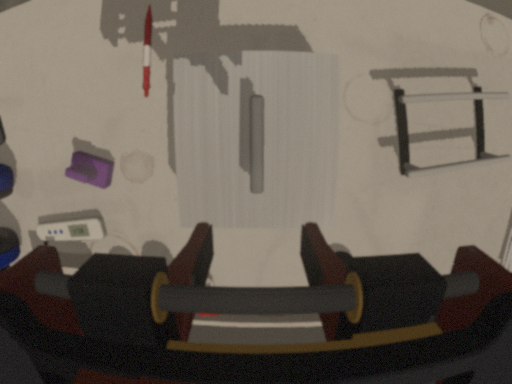

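View pics/t6.png

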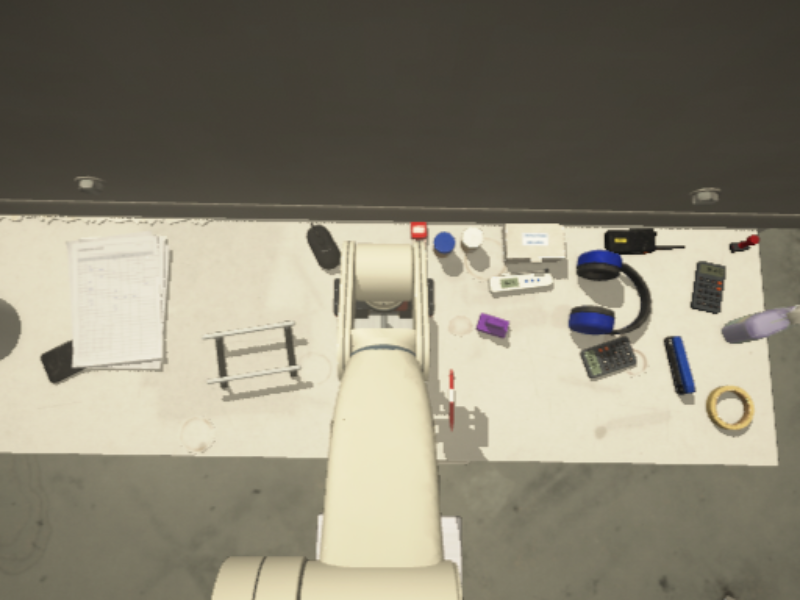

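```bash
python3 -c "
from h import *
print(ctrl.close_job())"
```

```text
the job is handed in; nothing more can be done
None
```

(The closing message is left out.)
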